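# Rock the pendulum angle gauge on the rail stud until it reads on its mark

### The arm

A 6-joint arm with a two-finger parallel gripper is mounted at the origin on the work surface. World frame = base frame: x ahead of the robot, y to its left, z up, the work surface at z = 0. Lengths are in mm, angles in rad, forces in N, time in s.
With the tool pointing down it reaches from about 275 to 1000 mm from the base axis. Payload 8.4 kg.
Tool frame: the origin (TCP) lies at the very end of the fingers, on their centre line; the grasp point (between the pads) lies 19 mm behind it; z points along the fingers, y is the direction in which the jaws open and shut (so a half turn about z gives the same grasp; the last joint's range is limited). The gripper opens to 85 mm and grips with 20 to 120 N. Pads are 22 mm wide; open, the fingers measure 114 mm over their backs; the gripper's body (76 mm by 85 mm) begins 54 mm behind the grasp point. The pads swing forward as they close: fully open they stand 13 mm farther back than shut.
Start: joints at [-1.255, 0.353, 1.633, -0, 1.155, -0.002], TCP at [195.297, -593.706, 231.281] pointing down, gripper open.
Joint ranges: [-2.63, 2.63], [-0.92, 2.1], [0.06, 2.66], [-1.3, 4.44], [0, 2.69], [-3.02, 3.02]. Speed limits (rad/s): [2.22, 2.22, 2.79, 3.14, 3.14, 3.14].

### API

Orientations are given as [roll, pitch, yaw] about the fixed x, y, z axes, in that order (R = Rz(yaw) Ry(pitch) Rx(roll)).
In Python, from rig import r gives the robot as it stands.
- The arm moves only by the tool jog_arm, never from a script. Its argument "increments" is text: rows parted by semicolons, each of 7 numbers parted by spaces: the shift along the tool's x, y, z in cm, then the turn, a rotation vector about the tool's x, y, z in rad, then the opening, from -1 (shut) to 1 (fully open). A call has exactly 8 rows; each row shifts and turns the commanded pose from where the row before left it, along the tool's axes as they then stand; what a row does not reach is not made up. A row lasts 1/10 s, in which the tool goes at most 50 mm and 8.59 degrees, less where a joint would pass 70% of its speed; a pose out of reach is approached as far as the arm can. A call with a gripper value outside its range is refused whole. The fingers move at their own pace and stop on an object; "squeeze" is the grip in N (left out, the last holds). Time passes only in rows, so rows that do not move let the fingers close, or fill a call up. It gives the time, the measured TCP pose, the force and the opening at its end, in the units of the state.
- r.sense(): the state, without advancing time (a new reading comes with each control period).
- r.grab_frame(name): name is "scene" or "top" or "wrist"; returns the picture (400x640x3 uint8, red, green, blue); there is no depth.
- r.camera_info(name): a dict with "K" (3x3 intrinsics, pixels), "dist_coeffs" ([k1, k2, p1, p2, k3] as OpenCV has them; the pictures are not rectified), "rvec" (rotation vector, rad) and "tvec" (3), from world to camera coordinates, as OpenCV has them. Camera axes: x right, y down, z forward; pixel columns grow to the right and rows downward; lengths in mm; the calibration is good to about 2 mm. A picture is of the moment at which its call begins: read the wrist's pose just before it. camera_info takes no time and is no camera call; for the wrist camera it gives the pose at the moment of the call.
- r.sign_off(): hands the job in, once; it reports no verdict.
The state is a dict: "clock": time; "qpos": joint angles; "qvel": joint speeds; "joint_efforts": joint torques, N m; "eef_pos": TCP position; "tcp_rot": TCP orientation; "contact_force": force on the tool from outside, world axes, zero at the start; "wrist_torque": the same for the moment, N m; "opening": opening from 0.0 (shut) to 1.0 (fully open).
Only numpy, scipy, OpenCV 4.12 (cv2) and the standard library are available. Lean on these libraries where they do the work, as an engineer would, in place of code of your own. Each camera call takes 0.05 s, during which the arm holds its last target.

### The job

Slide the blue carriage along the measuring rail by its black knob until the white index stripe on it lines up with the yellow pointer clip, and leave it there. Then take the red angle gauge out of its orange tray by the black handle, stand it upright and gently on the carriage's uneven steel stud by the middle of its base, and only then rock it sideways on the stud until its swinging black pointer settles on the green mark. Finish while still holding the gauge in the gripper, lightly pressed on the stud, with the pointer still on the mark; leave the other things on the bench alone.

Things in the scene. Friction and masses are not known exactly. Their poses are not given: they have to be found in the camera images.
- rail: Fixed aluminium measuring rail with red end blocks, 70 (x) x 350 (y) x 36 mm. Origin: centre of its underside, on the bench; the carriage slides along its y axis. Its yaw is within 0.15 rad of the world's.
- carriage (a joint): Position of the blue carriage along the rail's +y, 0 to 0.16 m. It starts near 0 (towards the rail's -y end) and stays where it is left; about 6 N of drag.
- knob (a point): Point on the axis of the carriage's black upright knob (26 mm diameter, 42 mm tall with a red band, from 45 to 87 mm above the bench; the blue plate below it is 60 x 150 mm, its top 45 mm above the bench). The point lies 66 mm above the bench. Axes as the rail.
- index (a point): Top of the white index stripe on the +x side and top of the carriage, 47 mm above the bench, level along the rail with the stud. The stripe is 4 mm wide. It is 100 mm from the knob along the rail's +y. Axes as the rail.
- line: Fixed yellow pointer clip beside the rail's +x edge: foot 22 x 8 x 22 mm with a 4 mm wide blade on it, top 44 mm above the bench. Origin: centre of its underside on the bench; its axes are parallel to the rail's. The index stripe must come level with it along the rail (same y in the rail's axes); 60 to 130 mm of carriage travel does that.
- stud: Uneven steel stud on the carriage, 100 mm from the knob towards the rail's +y: round body of 32 mm diameter, on top a rounded ridge (radius 10 mm, 30 mm long along the rail's x) with a small lower lump on either side. Origin: the crest of the ridge, 100 mm above the bench. It sits in a rubber bush and sinks straight down up to 12 mm under load: starts to sink at about 1 N, then about 1 N per mm.
- gauge: Loose red pendulum angle gauge, about 0.4 kg. Origin: centre of its underside; z up, the white dial faces its +x. Flat steel base 44 (x) x 90 (y) x 12 mm; round dial case 110 mm diameter, 26 mm thick, centre 66 mm above the underside; on top the black handle 26 (x) x 30 (y) mm, from 121 to 170 mm above the underside: grip it across its 30 mm width (along y). Starts standing in the tray with the dial facing the far side of the bench.
- dock: Fixed orange tray that the gauge starts in, outside 76 (x) x 122 (y) x 20 mm, walls and floor 5 to 6 mm. Origin: centre of its underside. It lies on the left or the right of the bench; dial and tray face alike within 0.1 rad.
- pointer (a joint): Angle of the swinging black pointer on the dial, rad. The pointer hangs from the dial centre and stays plumb: 0 when the gauge is upright; positive when its tip is on the gauge's +y side (the right as one looks at the dial), which is when the gauge's handle leans to its +y side (handle leaning a rad to +y gives +a). It swings at about 3 Hz and settles in about a second.
- mark (a joint): Angle of the green mark round the dial, measured like the pointer: 0.22 to 0.40 rad, on the gauge's +y side. It stays where it is.
- pointer_tip (a point): Tip of the black pointer, 40 mm from the dial centre, 19 mm in front of the gauge's mid plane; its axes turn with the pointer (pointer along -z).
- mark_tip (a point): Inner end of the green mark, 46 mm from the dial centre; its axes turn with the mark (mark along -z). The mark is 6 mm wide.
- tray: Bystander: fixed grey divided parts tray, 120 x 130 x 35 mm, on the side of the bench where the gauge is not. Origin: centre of its underside.
- spray: Bystander: spray can, 60 mm diameter, 170 mm tall, origin at its underside.
- mug: Bystander: blue mug, 80 mm diameter, 90 mm tall, origin at its underside.
- tape: Bystander: roll of blue tape, 90 mm diameter, 25 mm tall, origin at its underside.
- wrench: Bystander: wrench lying flat, 180 mm long.
- spool: Bystander: orange swingarm spool, 40 mm diameter, 32 mm tall, origin at its underside.
There are look-alikes about, which are no part of the job. Leave any purple or turquoise look-alike of the gauge alone.

How it is judged:
By the outcome, as a careful person would: the job done as asked, in the order asked, and still so for the second after the job is handed in, while the arm keeps its last pose, push and grip.
It also fails if it takes over 58 s, if anything falls off the work surface, if the arm or the gripper's body presses on something with over 40 N, if the wrist force passes 120 N, or if a joint passes its speed limit or range.

## Working session

There is one attempt and no reset: what is moved stays moved. The work goes in short steps, Python scripts to look and compute and a tool call to move; the robot and the scene stay as the last step left them, time stands still between calls to the robot, and variables do not carry over. Pictures are saved under pics/ and viewed, and the job is handed in when it is done.

Besides the shell and the picture viewer there is one more tool, called after "Request:" as name(argument=value, ...), one argument or row to a line, values as JSON. jog_arm: Moves the arm, as the interface text tells. Its arguments: {"type":"object","properties":{"increments":{"type":"string"},"squeeze":{"type":"number"}},"required":["increments"]}

```bash
ls; mkdir -p pics; python3 - <<'E'
from rig import r
import cv2
s=r.sense(); print(s)
for n in ("scene","top","wrist"):
    im=r.grab_frame(n); cv2.imwrite(f"pics/{n}0.png",im[:,:,::-1])
    c=r.camera_info(n); print(n,c)
E
```

```text
pics
{'clock': 0.0, 'qpos': array([-1.25538510e+00,  3.53651058e-01,  1.63412784e+00, -2.98397243e-05,
        1.15521949e+00, -2.40221911e-03]), 'qvel': array([-0.00171702, -0.00022375,  0.00012235,  0.0008385 , -0.00238818,
        0.00076595]), 'joint_efforts': array([ 5.63249869e-04, -6.05239749e+01, -3.42077994e+01,  6.96982670e-05,
        9.05989960e-03, -7.36667793e-07]), 'eef_pos': array([ 195.14751815, -593.24827908,  230.56256518]), 'tcp_rot': array([-3.14018685e+00,  2.39059374e-05,  3.17825532e-01]), 'contact_force': array([ 0.23116881, -0.26347962, -0.69160711]), 'wrist_torque': array([-0.03733783, -0.01900629, -0.01181403]), 'opening': 1.0013112557028032}
scene {'K': array([[389.63327708,   0.        , 314.70630749],
       [  0.        , 389.63327708, 202.47791219],
       [  0.        ,   0.        ,   1.        ]]), 'dist_coeffs': array([-0.09458055,  0.        ,  0.        ,  0.        ,  0.        ]), 'rvec': array([ 0.68452323,  2.63926519, -1.1133597 ]), 'tvec': array([ 461.29118398, -146.37045145, 1245.95995763])}
top {'K': array([[408.13363763,   0.        , 319.81748029],
       [  0.        , 408.13363763, 202.62913894],
       [  0.        ,   0.        ,   1.        ]]), 'dist_coeffs': array([-0.05810395,  0.        ,  0.        ,  0.        ,  0.        ]), 'rvec': array([ 2.18290321, -2.17776775,  0.11419123]), 'tvec': array([  33.08872104,  510.41472553, 1161.90854859])}
wrist {'K': array([[276.55782707,   0.        , 319.81678455],
       [  0.        , 276.55782707, 200.4230865 ],
       [  0.        ,   0.        ,   1.        ]]), 'dist_coeffs': array([-0.03177747,  0.        ,  0.        ,  0.        ,  0.        ]), 'rvec': array([-2.32029325,  1.67917775,  0.27830218]), 'tvec': array([-623.76840544,  -42.86454866,  380.7286301 ])}
```

View pics/scene0.png

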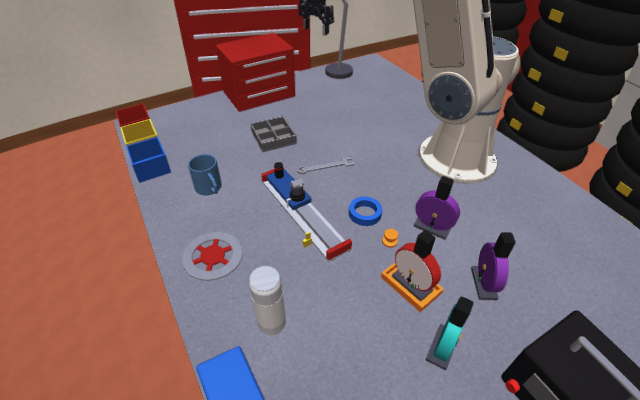

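View pics/top0.png

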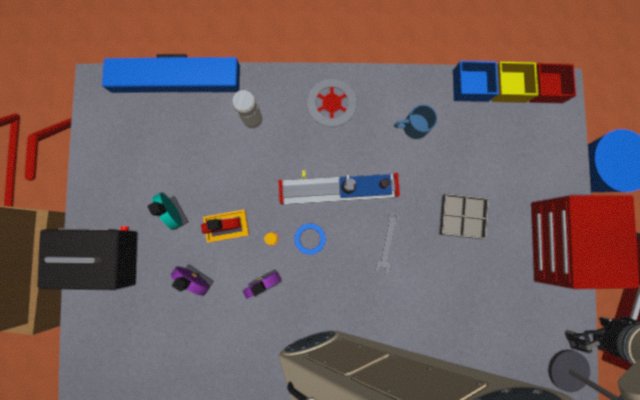

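View pics/wrist0.png

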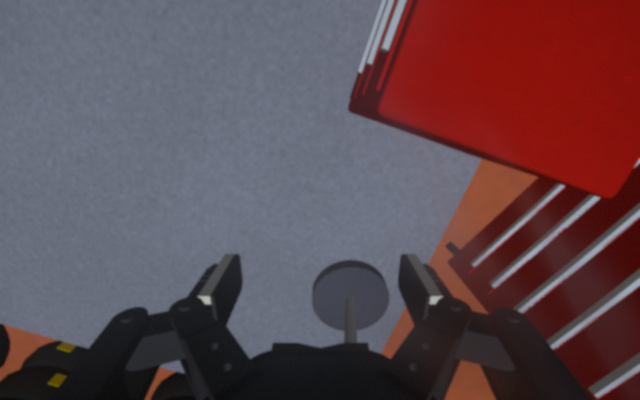

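The top view has the rail at (340,188), knob (384,184), stud (349,184) and yellow clip (304,173). The candidates for the gauge (top view) are red in the orange tray (222,226), purple (188,280), purple (262,285) and turquoise (165,210). By the description it is the red one in the orange tray. I'll check it in a close crop and measure.

```bash
cat > h.py <<'E'
import numpy as np, cv2
from scipy.spatial.transform import Rotation as R
def cam(r,n):
    c=r.camera_info(n); return {k:np.array(v,float) for k,v in c.items()}
def ray(c,p):
    p=np.array(p,float).reshape(-1,1,2)
    u=cv2.undistortPoints(p,c["K"],c["dist_coeffs"]).reshape(-1,2)
    Rm=cv2.Rodrigues(c["rvec"])[0]
    d=np.c_[u,np.ones(len(u))]@Rm
    o=-Rm.T@c["tvec"].ravel()
    return o,d/np.linalg.norm(d,axis=1)[:,None]
def onz(c,p,z):
    o,d=ray(c,p); return o+d*((z-o[2])/d[:,2])[:,None]
def proj(c,P):
    return cv2.projectPoints(np.array(P,float).reshape(-1,1,3),c["rvec"],c["tvec"],c["K"],c["dist_coeffs"])[0].reshape(-1,2)
def tri(cs,ps):
    A=np.zeros((3,3));b=np.zeros(3)
    for c,p in zip(cs,ps):
        o,d=ray(c,p);d=d[0];M=np.eye(3)-np.outer(d,d);A+=M;b+=M@o
    return np.linalg.solve(A,b)
E
python3 - <<'E'
import cv2,numpy as np
t=cv2.imread('pics/top0.png');s=cv2.imread('pics/scene0.png')
a=cv2.resize(t[160:250,195:405],None,fx=3.7,fy=3.7,interpolation=cv2.INTER_CUBIC)
cv2.imwrite('pics/c1.png',a)
b=cv2.resize(s[155:315,250:450],None,fx=3.7,fy=3.7,interpolation=cv2.INTER_CUBIC)
cv2.imwrite('pics/c2.png',b)
E
```

```text
(no output)
```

View pics/c1.png

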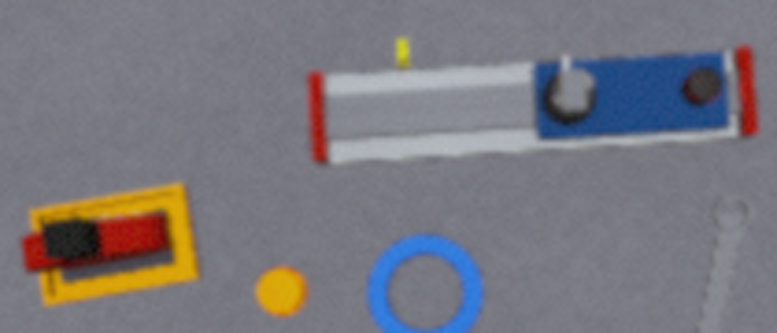

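View pics/c2.png

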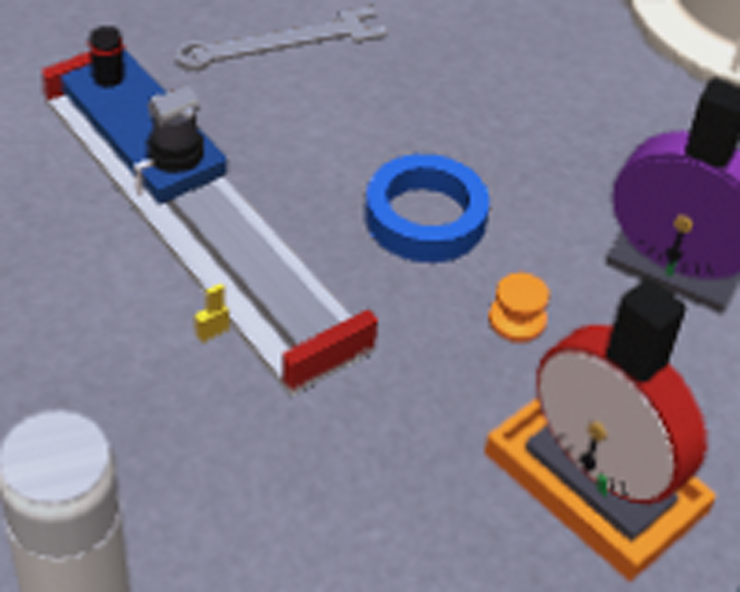

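The crops confirm it: the red gauge stands in the orange tray, white dial facing +x, black handle, green mark right of the pointer. Next come the measurements.

```bash
python3 - <<'E'
from rig import r
from h import *
ct=cam(r,'top');cs=cam(r,'scene')
t=cv2.imread('pics/top0.png');s=cv2.imread('pics/scene0.png')
H=cv2.cvtColor(t,cv2.COLOR_BGR2HSV)
def comp(m,x0,x1,y0,y1):
    k=np.zeros_like(m);k[y0:y1,x0:x1]=m[y0:y1,x0:x1]
    ys,xs=np.nonzero(k);return np.c_[xs,ys].astype(float)
red=((H[...,0]<8)|(H[...,0]>172))&(H[...,1]>150)&(H[...,2]>60)
blue=(H[...,0]>100)&(H[...,0]<120)&(H[...,1]>140)
yel=(H[...,0]>20)&(H[...,0]<35)&(H[...,1]>120)
org=(H[...,0]>10)&(H[...,0]<26)&(H[...,1]>170)
m=lambda x:x.astype(np.uint8)
L=comp(m(red),272,290,170,210);Rr=comp(m(red),390,405,165,205)
pl=onz(ct,L.mean(0),36)[0];pr=onz(ct,Rr.mean(0),36)[0]
print('rail ends',pl,pr,'yaw',np.arctan2(-(pl-pr)[0],(pl-pr)[1]),np.linalg.norm(pl-pr))
B=comp(m(blue),335,395,165,205)
bw=onz(ct,B,45)[:,:2].astype(np.float32);rect=cv2.minAreaRect(bw);print('plate',rect)
Y=comp(m(yel),295,312,165,185);print('clip',Y.mean(0),onz(ct,Y.mean(0),33)[0])
O=comp(m(org),198,252,205,246)
ow=onz(ct,O,20)[:,:2].astype(np.float32);rect=cv2.minAreaRect(ow);print('dock',rect)
# knob dark
v=H[...,2]
K=comp(m((v<75)&(H[...,1]<140)),376,394,175,195);print('knob px',K.mean(0),len(K),onz(ct,K.mean(0),80)[0])
G=comp(m((v<60)),205,225,215,232);print('handle px',G.mean(0),len(G),onz(ct,G.mean(0),168)[0])
# scene knob top and clip
Hs=cv2.cvtColor(s,cv2.COLOR_BGR2HSV)
ys=(Hs[...,0]>20)&(Hs[...,0]<33)&(Hs[...,1]>150)
Ys=comp(m(ys),298,318,228,250);print('clip scene',Ys.mean(0), tri([ct,cs],[Y.mean(0),Ys.mean(0)]))
ks=comp(m(Hs[...,2]<70),270,288,160,180);print('knob scene',ks.mean(0),tri([ct,cs],[K.mean(0),ks.mean(0)]))
E
```

```text
rail ends [542.82861263 148.26972383  36.        ] [ 564.14799962 -187.43562372   36.        ] yaw 0.06342107933343383 336.38162351006287
plate ((558.3042602539062, -95.15777587890625), (55.884864807128906, 143.1376495361328), 3.8723256587982178)
clip [303.23529412 173.64705882] [593.65796224  82.63074515  33.        ]
dock ((442.8987121582031, 307.2649841308594), (74.05831909179688, 121.40876007080078), 10.216391563415527)
knob px [384.29411765 182.97058824] 68 [ 560.64825128 -144.58959923   80.        ]
handle px [214.27692308 224.61538462] 130 [440.17974688 303.80690462 168.        ]
clip scene [307.0375 239.6   ] [596.04516144  83.01215929  18.69921786]
knob scene [278.42592593 170.05555556] [ 562.97002469 -147.38366797   64.02535337]
```

```bash
cat >> h.py <<'E'
def pose(s): return np.array(s['eef_pos']),R.from_euler('xyz',s['tcp_rot'])
def plan(s,P,eul,n):
    p,q=pose(s); P=np.array(P,float);Q=R.from_euler('xyz',eul)
    rv=(q.inv()*Q).as_rotvec()/n
    st=R.from_rotvec(rv); cur=q
    for i in range(n):
        d=cur.inv().apply((P-p)/n)/10
        print(' '.join(f'{x:.3f}' for x in np.r_[d,rv])); cur=cur*st
E
python3 - <<'E'
from rig import r
from h import *
s=r.sense();p,q=pose(s)
c=cam(r,'wrist');Rm=cv2.Rodrigues(c['rvec'])[0];o=-Rm.T@c['tvec']
print('cam in tool',q.inv().apply(o-p),'axes',q.inv().as_matrix()@Rm.T)
plan(s,[562,-146,200],[np.pi,0,0.063],16)
E
```

```text
cam in tool [  81.70605994   -0.64043602 -142.95277935] axes [[-2.75408538e-05 -9.46983368e-01 -3.21282587e-01]
 [ 9.99999998e-01 -4.21496695e-05  3.85149483e-05]
 [-5.00149703e-05 -3.21282585e-01  9.46983367e-01]]
3.052 -1.940 0.194 -0.000 0.000 0.016
3.020 -1.988 0.194 -0.000 0.000 0.016
2.988 -2.036 0.194 -0.000 0.000 0.016
2.955 -2.083 0.194 -0.000 0.000 0.016
2.922 -2.130 0.194 -0.000 0.000 0.016
2.888 -2.176 0.194 -0.000 0.000 0.016
2.853 -2.222 0.193 -0.000 0.000 0.016
2.817 -2.267 0.193 -0.000 0.000 0.016
2.780 -2.312 0.193 -0.000 0.000 0.016
2.743 -2.356 0.193 -0.000 0.000 0.016
2.705 -2.399 0.193 -0.000 0.000 0.016
2.667 -2.442 0.193 -0.000 0.000 0.016
2.628 -2.484 0.193 -0.000 0.000 0.016
2.588 -2.525 0.192 -0.000 0.000 0.016
2.547 -2.566 0.192 -0.000 0.000 0.016
2.506 -2.607 0.192 -0.000 0.000 0.016
```

Request:
jog_arm(
  increments="3.05 -1.95 0.2 0 0 0.016 1;3.02 -1.99 0.2 0 0 0.016 1;2.99 -2.04 0.2 0 0 0.016 1;2.96 -2.08 0.2 0 0 0.016 1;2.92 -2.13 0.2 0 0 0.016 1;2.89 -2.18 0.2 0 0 0.016 1;2.85 -2.22 0.2 0 0 0.016 1;2.82 -2.27 0.2 0 0 0.016 1",
)

```text
clock: 0.95
eef_pos: [379.4, -368.6, 215.1]
tcp_rot: [-3.141, 0.0, 0.189]
contact_force: [1.1, 0.2, -0.4]
opening: 1.003
```

Request:
jog_arm(
  increments="2.78 -2.31 0.2 0 0 0.016 1;2.74 -2.36 0.2 0 0 0.016 1;2.7 -2.4 0.2 0 0 0.016 1;2.67 -2.44 0.2 0 0 0.016 1;2.63 -2.48 0.2 0 0 0.016 1;2.59 -2.53 0.2 0 0 0.016 1;2.55 -2.57 0.2 0 0 0.016 1;2.51 -2.61 0.2 0 0 0.016 1",
)

```text
clock: 1.75
eef_pos: [563.1, -144.9, 199.0]
tcp_rot: [-3.142, 0.0, 0.061]
contact_force: [0.7, -1.4, -0.4]
opening: 1.002
```

```bash
python3 - <<'E'
from rig import r
from h import *
import json
s=r.sense();print(s['clock'],s['eef_pos'],s['tcp_rot'],s['contact_force'])
c=cam(r,'wrist');im=r.grab_frame('wrist')[:,:,::-1]
cv2.imwrite('pics/w1.png',im);json.dump({k:v.tolist() for k,v in c.items()},open('w1.json','w'))
E
```

```text
1.75 [ 563.08420252 -144.91900142  199.02849863] [-3.14155548e+00  3.00660602e-04  6.12540837e-02] [ 0.65922629 -1.37958329 -0.39597506]
```

View pics/w1.png

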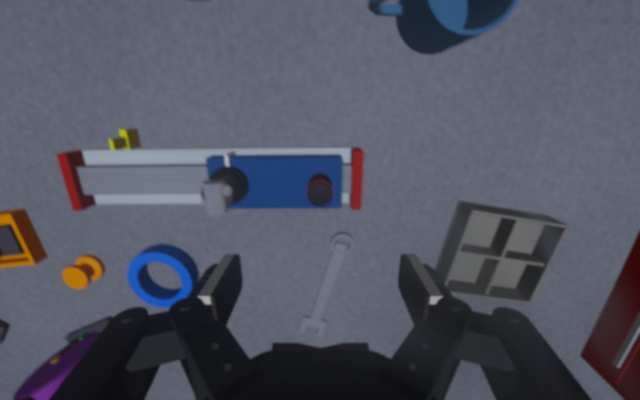

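The wrist view shows the knob at (319,185), the index stripe at about (230,158) and the clip at about (124,140). Zooming in for the offsets.

```bash
python3 - <<'E'
from h import *
import json
t=cv2.imread('pics/w1.png')
a=cv2.resize(t[115:215,100:260],None,fx=5,fy=5,interpolation=cv2.INTER_CUBIC)
cv2.imwrite('pics/c3.png',a)
b=cv2.resize(t[160:220,290:370],None,fx=8,fy=8,interpolation=cv2.INTER_CUBIC)
cv2.imwrite('pics/c4.png',b)
E
```

```text
(no output)
```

View pics/c3.png

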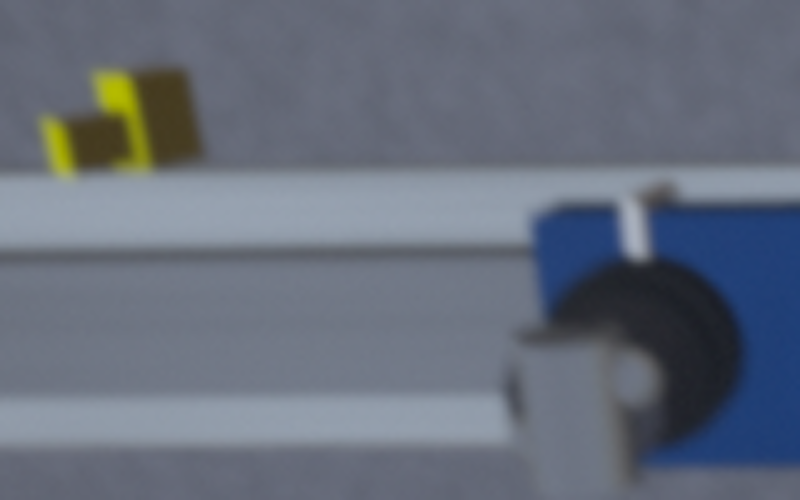

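View pics/c4.png

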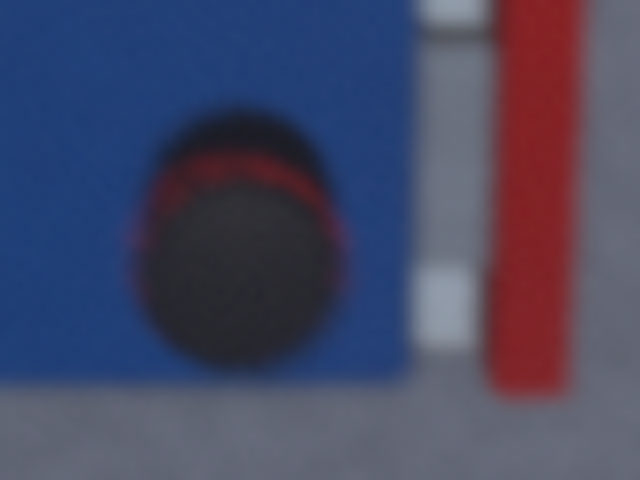

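```bash
python3 - <<'E'
from h import *
import json
c={k:np.array(v) for k,v in json.load(open('w1.json')).items()}
f=lambda x,y,k,x0,y0:((x+.5)/k-.5+x0,(y+.5)/k-.5+y0)
bl=onz(c,f(57,147,5,100,115),44)[0];ft=onz(c,f(121,120,5,100,115),22)[0]
ix=onz(c,f(634,230,5,100,115),47)[0];kn=onz(c,f(240,272,8,290,160),87)[0]
ra=onz(c,f(540,390,8,290,160),36)[0]
# rail edges for yaw: upper rail edge crop3 y at x=0:170, x=800:165
e1=onz(c,(160+0,115+172/5+0),36)[0]
L=onz(c,[f(0,443,5,100,115),f(500,440,5,100,115)],36);print('yaw lower edge',np.arctan2(-(L[0]-L[1])[0],(L[0]-L[1])[1]))
# blue plate upper edge
t=cv2.imread('pics/w1.png');H=cv2.cvtColor(t,cv2.COLOR_BGR2HSV)
m=((H[...,0]>102)&(H[...,0]<120)&(H[...,1]>140)).astype(np.uint8);m[:150]=0;m[215:]=0;m[:,:195]=0;m[:,350:]=0
for a,b,nm in((245,335,'up'),(250,300,'lo')):
    xs=np.arange(a,b);col=[np.nonzero(m[:,x])[0] for x in xs]
    y=[k.min()-.5 if nm=='up' else k.max()+.5 for k in col]
    w=onz(c,np.c_[xs,y],45);pf=np.polyfit(w[:,1],w[:,0],1);print(nm,'yaw',-np.arctan(pf[0]))
print(bl,ft,ix,kn)
for yaw in(.05,.057,.063,.07):
    u=np.array([-np.sin(yaw),np.cos(yaw)])
    print(yaw,'travel blade',(bl-ix)[:2]@u,'foot',(ft-ix)[:2]@u,'ix-knob',(ix-kn)[:2]@u)
E
```

```text
yaw lower edge 0.06767680527279814
up yaw 0.061645086838652406
lo yaw 0.061382314211768096
[594.19675189  84.21917811  44.        ] [597.51403986  84.36262827  22.        ] [583.65224117 -42.39683161  47.        ] [ 565.06471514 -144.19566674   87.        ]
0.05 travel blade 125.9307667888338 foot 125.90824238124625 ix-knob 100.74262398421864
0.057 travel blade 125.80966599078808 foot 125.7639001426993 ix-knob 100.57459232838265
0.063 travel blade 125.70095851673042 foot 125.63527317562723 ix-knob 100.42664248312727
0.07 travel blade 125.56841403772 foot 125.47949232712143 ix-knob 100.24946531302443
```

Request:
jog_arm(
  increments="0.2 -0.06 3 0 0 0 1;0 0 4 0 0 0 1;0 0 4 0 0 0 1;0 0 2.2 0 0 0 1;0 0 0.9 0 0 0 1;0 0 0 0 0 0 -0.3;0 0 0 0 0 0 -1;0 0 0 0 0 0 -1",
  squeeze=25,
)

```text
clock: 2.6
eef_pos: [565.5, -145.9, 59.8]
tcp_rot: [3.141, -0.002, 0.062]
contact_force: [0.1, -0.4, 0.6]
opening: 0.516
```

Request:
jog_arm(
  increments="0 0 0 0 0 0 -1;0 0 0 0 0 0 -1;0 0 0 0 0 0 -1;0 0 0 0 0 0 -1;0 0 0 0 0 0 -1;0 0 0 0 0 0 -1;0 0 0 0 0 0 -1;0 0 0 0 0 0 -1",
)

```text
clock: 3.4
eef_pos: [565.2, -145.7, 59.6]
tcp_rot: [3.141, -0.002, 0.062]
contact_force: [-1.9, 1.3, 5.4]
opening: 0.296
```

```bash
python3 - <<'E'
from rig import r
from h import *
s=r.sense();print(s['clock'],s['eef_pos'],s['tcp_rot'],s['contact_force'],s['opening'])
c=cam(r,'wrist');im=r.grab_frame('wrist')[:,:,::-1]
cv2.imwrite('pics/w2.png',im)
E
```

```text
3.4 [ 565.1636016  -145.69570491   59.63953587] [ 3.14107647e+00 -1.87959539e-03  6.17293374e-02] [-1.89209786  1.30180203  5.43690888] 0.2958566614762191
```

View pics/w2.png

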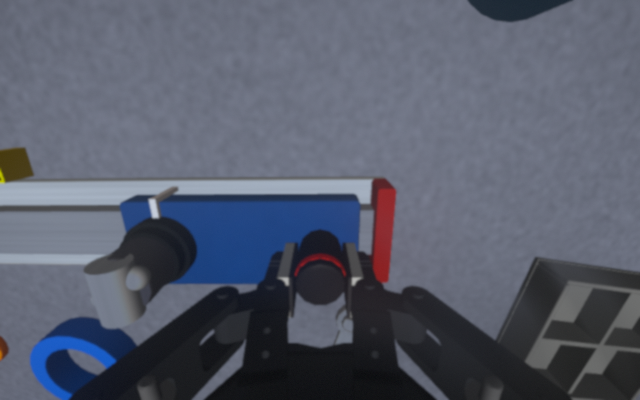

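The fingers hold the knob (320,280). Sliding +125 mm, tool −y.

Request:
jog_arm(
  increments="0 -1.5 0 0 0 0 -1;0 -2 0 0 0 0 -1;0 -2 0 0 0 0 -1;0 -2 0 0 0 0 -1;0 -2 0 0 0 0 -1;0 -1.8 0 0 0 0 -1;0 -1.2 0 0 0 0 -1;0 0 0 0 0 0 -1",
)

```text
clock: 4.25
eef_pos: [556.8, -19.4, 59.6]
tcp_rot: [-3.141, -0.001, 0.063]
contact_force: [-3.2, 5.1, 9.8]
opening: 0.296
```

```bash
cat > look.py <<'E'
from rig import r
from h import *
import json,sys
n=sys.argv[1];s=r.sense();print(s['clock'],s['eef_pos'],s['tcp_rot'],s['contact_force'],s['opening'])
cn=sys.argv[2] if len(sys.argv)>2 else 'wrist'
c=cam(r,cn);im=r.grab_frame(cn)[:,:,::-1]
cv2.imwrite(f'pics/{n}.png',im);json.dump({k:v.tolist() for k,v in c.items()},open(n+'.json','w'))
E
python3 look.py w3
```

```text
4.25 [556.75567059 -19.4090335   59.60896734] [-3.14108816e+00 -7.73513384e-04  6.25161959e-02] [-3.22641115  5.06924082  9.83445675] 0.29638915468971977
```

View pics/w3.png

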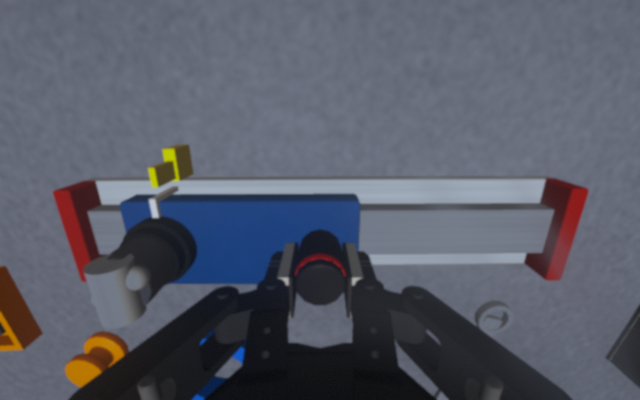

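```bash
python3 - <<'E'
from h import *
t=cv2.imread('pics/w3.png')
cv2.imwrite('pics/c5.png',cv2.resize(t[135:235,115:215],None,fx=6,fy=6,interpolation=cv2.INTER_CUBIC))
E
```

```text
(no output)
```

View pics/c5.png

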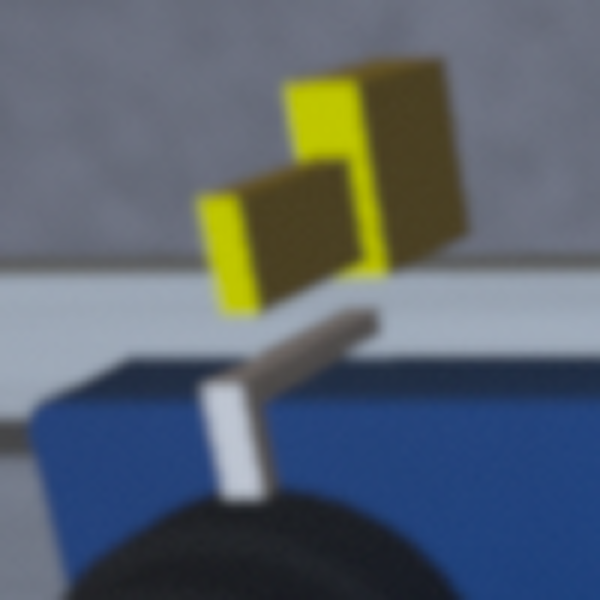

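```bash
python3 - <<'E'
from h import *
import json
c={k:np.array(v) for k,v in json.load(open('w3.json')).items()}
f=lambda x,y,k,x0,y0:((x+.5)/k-.5+x0,(y+.5)/k-.5+y0)
g=lambda x,y:f(x,y,6,115,135)
u=np.array([-np.sin(.0618),np.cos(.0618)])
B=[g(229,253),g(196,197),g(242,197),g(263,310),g(222,315)]
S=[g(235,440),g(200,388),g(240,385),g(268,497),g(222,500)]
b=onz(c,B,44);i=onz(c,S,47)
print((b[:,:2]@u),(i[:,:2]@u), b[1:,:2].mean(0)@u-i[1:,:2].mean(0)@u)
print(b[1:].mean(0),i[1:].mean(0))
E
```

```text
[46.13770775 48.380115   43.75208795 43.77624952 48.09047203] [47.40185927 49.91585524 45.74979133 45.16077664 50.050239  ] -1.7194344278819074
[592.87989191  82.77440745  44.        ] [574.04145288  83.33143064  47.        ]
```

Request:
jog_arm(
  increments="0 0.12 0 0 0 0 -1;0 0 0 0 0 0 -1;0 0 0 0 0 0 -1;0 0 0 0 0 0 0;0 0 0 0 0 0 1;0 0 0 0 0 0 1;0 0 0 0 0 0 1;0 0 -2 0 0 0 1",
)

```text
clock: 5.1
eef_pos: [554.9, -22.0, 76.4]
tcp_rot: [-3.141, 0.004, 0.062]
contact_force: [0.6, 0.4, 0.2]
opening: 0.997
```

Request:
jog_arm(
  increments="0 0 -3 0 0 0 1;0 0 -4 0 0 0 1;0 0 -4 0 0 0 1;-0.3 -3 -1 0 0 0 1;-0.3 -4 0 0 0 0 1;-0.3 -3.2 0 0 0 0 1;0 0 0 0 0 0 1;0 0 0 0 0 0 1",
)

```text
clock: 5.9
eef_pos: [541.3, 79.7, 198.2]
tcp_rot: [3.141, 0.0, 0.064]
contact_force: [1.0, -0.8, 0.4]
opening: 0.995
```

```bash
python3 look.py w4;  python3 - <<'E'
from h import *
t=cv2.imread('pics/w4.png')
cv2.imwrite('pics/c6.png',cv2.resize(t,(800,500)))
E
```

```text
5.9 [541.31123714  79.68919479 198.24306898] [3.14129146e+00 8.64704536e-05 6.35387378e-02] [ 1.01049727 -0.76290349  0.37613094] 0.9946985727450911
```

View pics/w4.png

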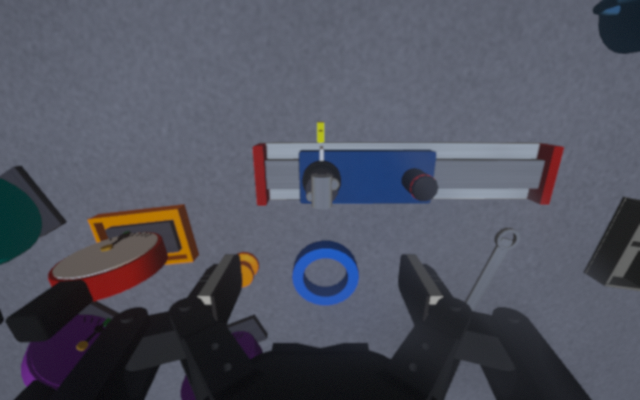

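```bash
python3 - <<'E'
from h import *
t=cv2.imread('pics/w4.png')
cv2.imwrite('pics/c7.png',cv2.resize(t[115:215,270:370],None,fx=6,fy=6,interpolation=cv2.INTER_CUBIC))
E
```

```text
(no output)
```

View pics/c7.png

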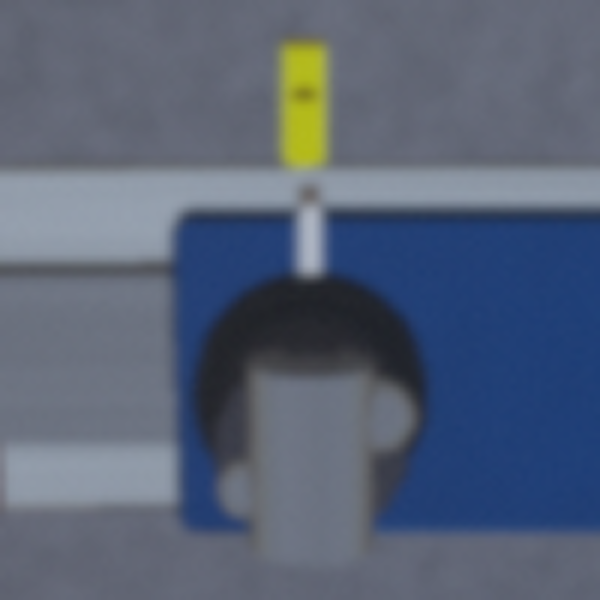

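```bash
python3 - <<'E'
from h import *
import json
c={k:np.array(v) for k,v in json.load(open('w4.json')).items()}
f=lambda x,y,k,x0,y0:((x+.5)/k-.5+x0,(y+.5)/k-.5+y0)
g=lambda x,y:f(x,y,6,270,115)
u=np.array([-np.sin(.0618),np.cos(.0618)])
print(onz(c,[g(304,55)],22)[:,:2]@u,onz(c,[g(303.5,150)],44)[:,:2]@u,onz(c,[g(311,215)],47)[:,:2]@u,onz(c,[g(311.5,265)],47)[:,:2]@u)
# precise columns by centroid
t=cv2.imread('pics/w4.png').astype(float)
y=t[122:142,312:330];w=np.clip(y[...,2]-y[...,0]-30,0,None);
for k in range(w.shape[0]):
    if w[k].sum()>50: print('clip',k+122,(w[k]*np.arange(312,330)).sum()/w[k].sum())
z=t[146:163,312:330]
for k in range(z.shape[0]):
    a=np.clip(z[k].min(1)-100,0,None)
    if a.sum()>20: print('str',k+146,(a*np.arange(312,330)).sum()/a.sum())
# stud top ridge
rp=[g(250,372),g(372,368),g(258,560),g(366,562)]
print('ridge',onz(c,rp,95).mean(0),'stud')
L=onz(c,[g(200,530),g(580,530)],45);print('yaw plate',np.arctan2(-(L[0]-L[1])[0],(L[0]-L[1])[1]))
E
```

```text
[46.01103168] [46.11203115] [44.77075587] [44.6511265]
clip 122 320.10104529616723
clip 123 320.1519434628975
clip 124 320.19033674963396
clip 125 320.19428571428574
clip 126 320.2185714285714
clip 127 320.20970042796006
clip 128 320.21649484536084
clip 129 320.240589198036
clip 130 320.2161654135338
clip 131 320.208480565371
clip 132 320.23343373493975
clip 133 320.22708039492244
clip 134 320.2171507607192
clip 135 320.21685082872926
clip 136 320.22513812154693
clip 137 320.2354570637119
clip 138 320.2268326417704
clip 139 320.22314049586777
clip 140 320.2535014005602
clip 141 320.2245250431779
str 146 320.37626628075253
str 147 320.33933933933935
str 148 320.10535405872196
str 149 319.1123595505618
str 150 321.22613065326635
str 151 321.23943661971833
str 152 321.22222222222223
str 153 321.24651162790695
str 154 321.2304147465438
str 155 321.2396313364055
str 156 321.23394495412845
str 157 321.22685185185185
str 158 321.2392344497608
str 159 321.24117647058824
str 160 321.0983606557377
ridge [547.23141309  78.81918512  95.        ] stud
yaw plate 0.06321521663849583
```

The picture shows the clip at column 320.22 and the stripe at 321.23, so the carriage is about 1.2 mm short. Going back to the knob to nudge it.

Request:
jog_arm(
  increments="0.3 3.5 0 0 0 0 1;0.4 4.0 0 0 0 0 1;0.27 2.5 2 0 0 0 1;0 0 3.5 0 0 0 1;0 0 4 0 0 0 1;0 0 3 0 0 0 1;0 0 1.3 0 0 0 1;0 0 0 0 0 0 0",
)

```text
clock: 6.75
eef_pos: [556.1, -20.7, 58.7]
tcp_rot: [-3.141, 0.003, 0.061]
contact_force: [0.6, 0.1, -0.4]
opening: 0.855
```

Request:
jog_arm(
  increments="0 0 0 0 0 0 -1;0 0 0 0 0 0 -1;0 0 0 0 0 0 -1;0 0 0 0 0 0 -1;0 0 0 0 0 0 -1;0 0 0 0 0 0 -1;0 0 0 0 0 0 -1;0 0 0 0 0 0 -1",
)

```text
clock: 7.55
eef_pos: [558.4, -20.0, 61.8]
tcp_rot: [3.141, -0.002, 0.062]
contact_force: [-0.3, -2.0, 5.8]
opening: 0.298
```

```bash
python3 look.py w5;  python3 - <<'E'
from h import *
t=cv2.imread('pics/w5.png')
cv2.imwrite('pics/c8.png',cv2.resize(t[135:235,115:215],None,fx=6,fy=6,interpolation=cv2.INTER_CUBIC))
E
```

```text
7.55 [558.36418109 -19.98126565  61.81520159] [ 3.14115976e+00 -2.48466091e-03  6.21106496e-02] [-0.34972805 -2.02553967  5.82033457] 0.29799776488306867
```

View pics/c8.png

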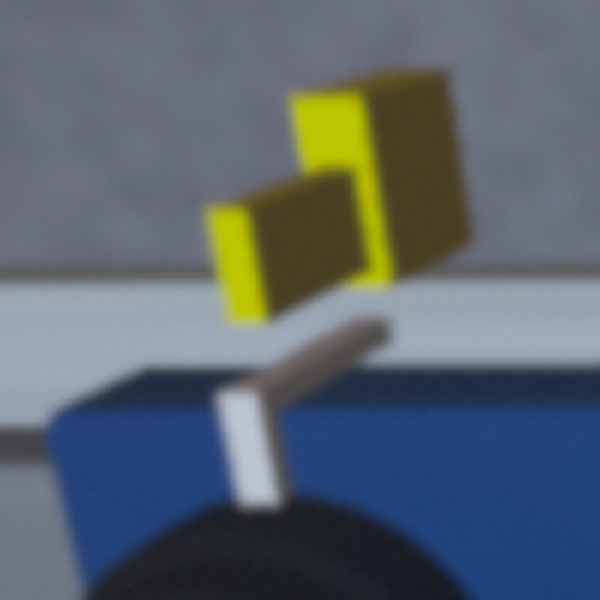

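```bash
python3 - <<'E'
from h import *
import json
u=np.array([-np.sin(.0618),np.cos(.0618)])
for n,B,S in(('w3',(229,253),(235,440)),('w5',(237,264),(250,448))):
    c={k:np.array(v) for k,v in json.load(open(n+'.json')).items()}
    g=lambda x,y:((x+.5)/6-.5+115,(y+.5)/6-.5+135)
    b=onz(c,[g(*B)],44)[0];i=onz(c,[g(*S)],47)[0];print(n,(i-b)[:2]@u)
E
```

```text
w3 1.264151522012352
w5 0.4986326672187606
```

Request:
jog_arm(
  increments="0 -0.04 0 0 0 0 -1;0 0 0 0 0 0 -1;0 0 0 0 0 0 -1;0 0 0 0 0 0 0;0 0 0 0 0 0 1;0 0 0 0 0 0 1;0 0 0 0 0 0 1;0 0 -2 0 0 0 1",
)

```text
clock: 8.4
eef_pos: [555.5, -19.4, 78.4]
tcp_rot: [-3.141, 0.004, 0.062]
contact_force: [-0.5, 0.6, -0.4]
opening: 1.001
```

Request:
jog_arm(
  increments="0 0 -3 0 0 0 1;0 0 -4 0 0 0 1;0 0 -4 0 0 0 1;-0.3 -3 -1 0 0 0 1;-0.3 -4 0 0 0 0 1;-0.3 -3.2 0 0 0 0 1;0 0 0 0 0 0 1;0 0 0 0 0 0 1",
)

```text
clock: 9.2
eef_pos: [541.8, 82.3, 200.2]
tcp_rot: [3.141, 0.0, 0.064]
contact_force: [-0.7, -0.5, -0.8]
opening: 0.998
```

```bash
python3 look.py w6;  python3 - <<'E'
from h import *
t=cv2.imread('pics/w6.png')
cv2.imwrite('pics/c9.png',cv2.resize(t[115:215,270:370],None,fx=6,fy=6,interpolation=cv2.INTER_CUBIC))
t=t.astype(float)
y=t[124:142,312:330];w=np.clip(y[...,2]-y[...,0]-30,0,None);w=w[w.sum(1)>300]
print('clip',((w*np.arange(312,330)).sum(1)/w.sum(1)).round(2))
z=np.clip(t[146:163,312:330].min(2)-100,0,None)
print('str',((z*np.arange(312,330)).sum(1)/(z.sum(1)+1e-6)).round(2))
E
```

```text
9.2 [541.8067402   82.26270765 200.23085973] [3.14135730e+00 1.34864526e-04 6.36419350e-02] [-0.71489869 -0.49424196 -0.791293  ] 0.9983957435392253
clip [322.39 322.39 322.39 322.4  322.41 322.4  322.41 322.44 322.47 322.49
 322.5  322.5  322.49 322.48 322.45 322.43 322.44 322.51]
str [320.16 320.04 320.13 320.63 322.67 322.57 322.58 322.61 322.58 322.59
 322.59 322.59 322.59 322.57 322.57   0.     0.  ]
```

View pics/c9.png

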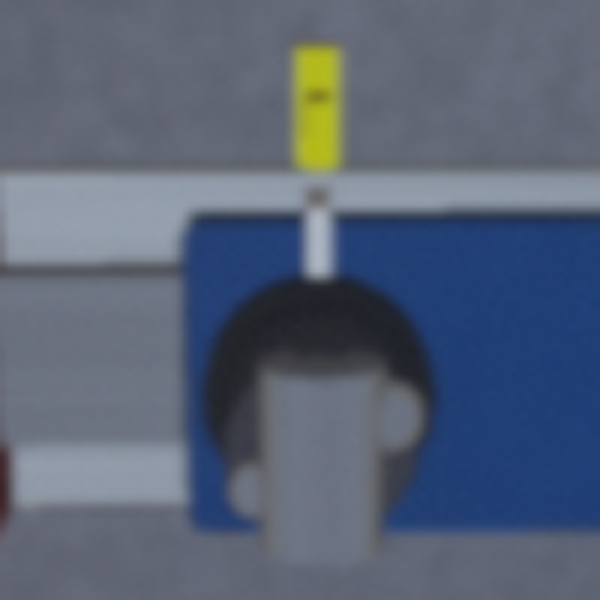

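The stripe (322.59) and clip (322.45) agree within 0.2 mm. Now on to the gauge.

```bash
python3 - <<'E'
from rig import r
from h import *
plan(r.sense(),[442,306,250],[np.pi,0,0.178],8)
import json
c={k:np.array(v) for k,v in json.load(open('w6.json')).items()}
g=lambda x,y:((x+.5)/6-.5+270,(y+.5)/6-.5+115)
# ridge sides silhouette & far end; body disc
print('far end ridge mid',onz(c,[g(322,372)],100), 'near end',onz(c,[g(320,560)],95))
print('disc',onz(c,[g(322,280)],45),proj(c,[[551.2,80.2,100],[551.2+15,81,92]])) 
print(g(322,372),g(320,560))
E
```

```text
-1.071 -2.877 -0.623 0.000 0.000 -0.014
-1.030 -2.893 -0.623 0.000 0.000 -0.014
-0.988 -2.907 -0.623 0.000 0.000 -0.014
-0.946 -2.921 -0.623 0.000 0.000 -0.014
-0.903 -2.934 -0.623 0.000 0.000 -0.014
-0.861 -2.947 -0.623 0.000 0.000 -0.014
-0.818 -2.959 -0.623 0.000 0.000 -0.014
-0.776 -2.971 -0.623 0.000 0.000 -0.014
far end ridge mid [[563.68829586  80.88146218 100.        ]] near end [[531.76242605  78.97970318  95.        ]]
disc [[567.30539765  80.45102055  45.        ]] [[323.07243194 189.87591409]
 [323.19954815 171.87293192]]
(323.25, 176.58333333333334) (322.9166666666667, 207.91666666666669)
```

Request:
jog_arm(
  increments="-1.07 -2.88 -0.62 0 0 -0.014 1;-1.03 -2.89 -0.62 0 0 -0.014 1;-0.99 -2.91 -0.62 0 0 -0.014 1;-0.95 -2.92 -0.62 0 0 -0.014 1;-0.9 -2.93 -0.62 0 0 -0.014 1;-0.86 -2.95 -0.62 0 0 -0.014 1;-0.82 -2.96 -0.62 0 0 -0.014 1;-0.78 -2.97 -0.62 0 0 -0.014 1",
)

```text
clock: 10.05
eef_pos: [442.6, 306.4, 250.0]
tcp_rot: [3.141, 0.0, 0.173]
contact_force: [1.4, 0.1, 0.2]
opening: 1.001
```

```bash
python3 look.py w7
```

```text
10.05 [442.58646097 306.35753136 250.03152041] [3.14128491e+00 1.57958270e-05 1.72884801e-01] [1.37281591 0.09881767 0.21805125] 1.0011190044704215
```

View pics/w7.png

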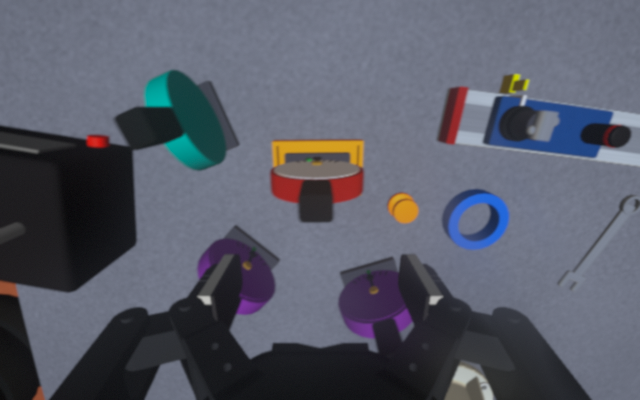

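The red gauge sits centred at (317,185) with its black handle at (316,200), and the purple look-alikes are at (237,275) and (378,300).

```bash
python3 - <<'E'
from h import *
import json
t=cv2.imread('pics/w7.png')
cv2.imwrite('pics/c10.png',cv2.resize(t[130:230,260:375],None,fx=6.5,fy=6,interpolation=cv2.INTER_CUBIC))
c={k:np.array(v) for k,v in json.load(open('w7.json')).items()}
print(onz(c,[(378,270),(385,345),(237,240),(220,280)],100).round())
# tray outline
H=cv2.cvtColor(t,cv2.COLOR_BGR2HSV)
g=t.astype(int)
E
```

```text
[[348. 218. 100.]
 [233. 179. 100.]
 [360. 392. 100.]
 [300. 408. 100.]]
```

View pics/c10.png

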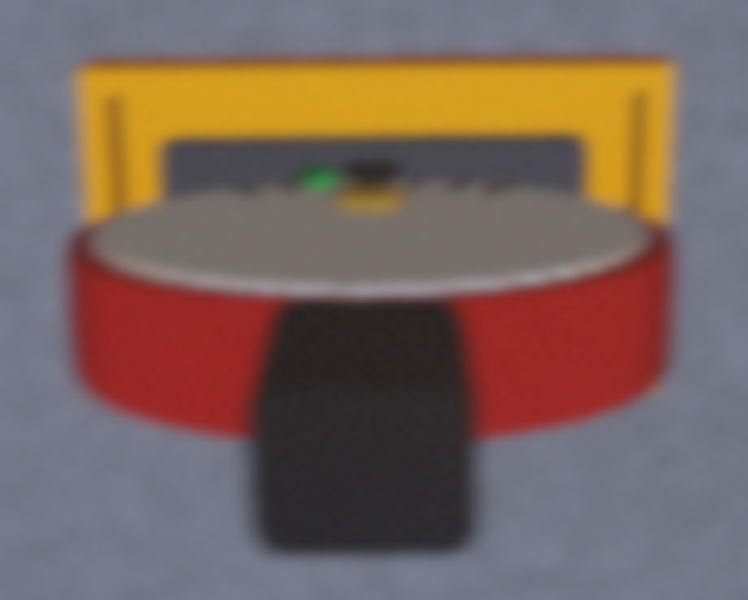

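```bash
python3 - <<'E'
from rig import r
from h import *
import json
c={k:np.array(v) for k,v in json.load(open('w7.json')).items()}
g=lambda x,y:((x+.5)/6.5-.5+260,(y+.5)/6-.5+130)
ht=onz(c,[g(258,388),g(470,388),g(470,550),g(258,550)],175.5);print(ht,ht.mean(0),np.linalg.norm(ht[0]-ht[1]),np.linalg.norm(ht[1]-ht[2]))
T=onz(c,[g(82,66),g(675,62)],20);d=T[0]-T[1];print('tray yaw',np.arctan2(-d[0],d[1]),np.linalg.norm(d),T.mean(0))
C=onz(c,[g(92,240),g(650,240)],71.5);d=C[0]-C[1];print('dial yaw',np.arctan2(-d[0],d[1]),np.linalg.norm(d),C.mean(0))
d=ht[3]-ht[2];print('handle yaw',np.arctan2(-d[0],d[1]))
p,q=pose(r.sense());m=ht.mean(0);print('tool delta cm',q.inv().apply(np.array([m[0],m[1],140])-p)/10)
E
```

```text
[[452.58330328 325.77083639 175.5       ]
 [457.20223583 299.28517576 175.5       ]
 [433.49875568 294.80228958 175.5       ]
 [428.72058938 322.19274467 175.5       ]] [443.00122104 310.5127616  175.5       ] 26.885400432291142 24.123665546827624
tray yaw 0.17988009142438782 121.27221355342765 [480.98209091 316.19437958  20.        ]
dial yaw 0.17264124367334308 101.65330524637517 [452.79367242 312.36837137  71.5       ]
handle yaw 0.17270846687910024
tool delta cm [1.30157950e-01 1.06051301e-02 1.11145892e+01]
```

```bash
python3 - <<'E'
from rig import r
for i in range(3): s=r.sense();print(s['clock'],s['eef_pos'],s['tcp_rot'],s['qvel'])
E
```

```text
10.1 [441.65593288 310.06849972 251.14453442] [-3.13880056e+00 -9.02978133e-04  1.74266672e-01] [-0.05468513 -0.00393697  0.01532388 -0.01796769 -0.02240662 -0.07840614]
10.1 [441.65593288 310.06849972 251.14453442] [-3.13880056e+00 -9.02978133e-04  1.74266672e-01] [-0.05468513 -0.00393697  0.01532388 -0.01796769 -0.02240662 -0.07840614]
10.1 [441.65593288 310.06849972 251.14453442] [-3.13880056e+00 -9.02978133e-04  1.74266672e-01] [-0.05468513 -0.00393697  0.01532388 -0.01796769 -0.02240662 -0.07840614]
```

Request:
jog_arm(
  increments="0.1 0 1.5 0 0 0 1;0 0 1.5 0 0 0 1;0 0 0 0 0 0 1;0 0 0 0 0 0 1;0 0 0 0 0 0 1;0 0 0 0 0 0 1;0 0 0 0 0 0 1;0 0 0 0 0 0 1",
)

```text
clock: 10.9
eef_pos: [443.7, 306.5, 220.2]
tcp_rot: [-3.141, -0.001, 0.174]
contact_force: [-0.5, -0.6, 0.3]
opening: 0.999
```

```bash
python3 look.py w8; python3 - <<'E'
from h import *
t=cv2.imread('pics/w8.png')
cv2.imwrite('pics/c11.png',cv2.resize(t[140:260,250:380],None,fx=6,fy=5,interpolation=cv2.INTER_CUBIC))
E
```

```text
10.9 [443.68256845 306.51839732 220.22973275] [-3.14135924e+00 -5.13709391e-04  1.73717790e-01] [-0.54905865 -0.59279775  0.32527638] 0.9994582711701243
```

View pics/c11.png

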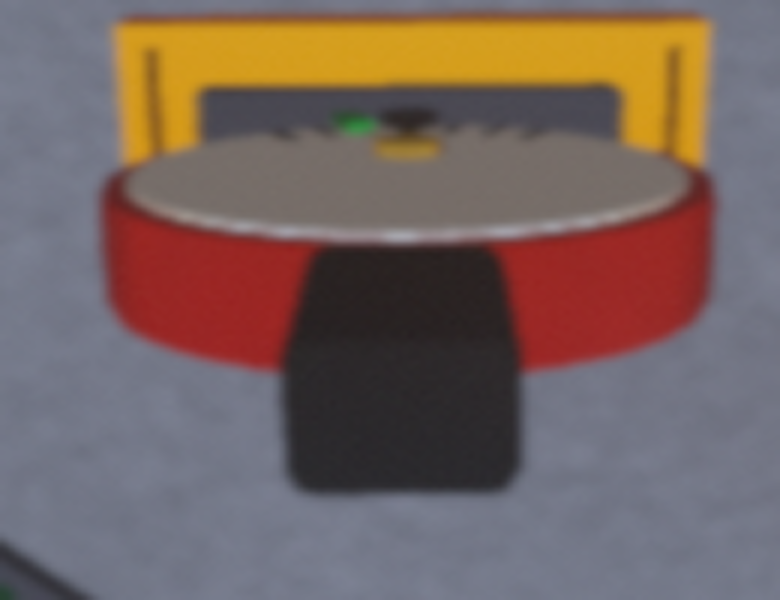

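```bash
python3 - <<'E'
from rig import r
from h import *
import json
c={k:np.array(v) for k,v in json.load(open('w8.json')).items()}
g=lambda x,y:((x+.5)/6-.5+250,(y+.5)/5-.5+140)
ht=onz(c,[g(283,342),g(519,342),g(521,491),g(286,491)],175.5);print(ht.mean(0),np.linalg.norm(ht[0]-ht[1]),np.linalg.norm(ht[1]-ht[2]))
C=onz(c,[g(123,185),g(692,185)],71.5);d=C[0]-C[1];print('dial yaw',np.arctan2(-d[0],d[1]),np.linalg.norm(d),C.mean(0))
T=onz(c,[g(115,22),g(713,20)],20);d=T[0]-T[1];print('tray yaw',np.arctan2(-d[0],d[1]),np.linalg.norm(d),T.mean(0))
d=ht[3]-ht[2];print('handle yaw',np.arctan2(-d[0],d[1]))
p,q=pose(r.sense());m=ht.mean(0);print('tool delta cm',q.inv().apply(np.array([m[0],m[1],140])-p)/10)
E
```

```text
[443.39359414 309.3680167  175.5       ] 28.457975687001696 23.881892221113706
dial yaw 0.17363574851081587 102.73822646565426 [452.96682745 311.22097458  71.5       ]
tray yaw 0.17758862002583553 122.39767107064957 [481.42874549 315.2198816   20.        ]
handle yaw 0.17380484013691055
tool delta cm [ 0.02765161 -0.28161311  8.01254945]
```

Request:
jog_arm(
  increments="0 -0.28 1.5 0 0 0 1;0 0 2.5 0 0 0 1;0 0 2.5 0 0 0 1;0 0 1.4 0 0 0 1;0 0 0.5 0 0 0 1;0 0 0 0 0 0 0.3;0 0 0 0 0 0 -0.3;0 0 0 0 0 0 -0.6",
  squeeze=60,
)

```text
clock: 11.75
eef_pos: [443.6, 309.7, 136.9]
tcp_rot: [-3.141, -0.002, 0.174]
contact_force: [-0.2, 0.2, -0.6]
opening: 0.514
```

Request:
jog_arm(
  increments="0 0 0 0 0 0 -1;0 0 0 0 0 0 -1;0 0 0 0 0 0 -1;0 0 0 0 0 0 -1;0 0 0 0 0 0 -1;0 0 0 0 0 0 -1;0 0 0 0 0 0 -1;0 0 0 0 0 0 -1",
)

```text
clock: 12.55
eef_pos: [443.6, 309.5, 136.8]
tcp_rot: [-3.141, -0.001, 0.174]
contact_force: [-0.6, -2.3, 6.0]
opening: 0.343
```

```bash
python3 look.py w9;python3 look.py s9 scene
```

```text
12.55 [443.56266471 309.45664743 136.83042282] [-3.14110750e+00 -1.34987281e-03  1.73770556e-01] [-0.61995682 -2.29361851  5.98963284] 0.3425810327305693
12.6 [443.54518012 309.4349768  136.8330818 ] [-3.14115034e+00 -1.33583200e-03  1.73786332e-01] [-0.03862618 -2.47050911  6.30900886] 0.3453241468764114
```

View pics/w9.png

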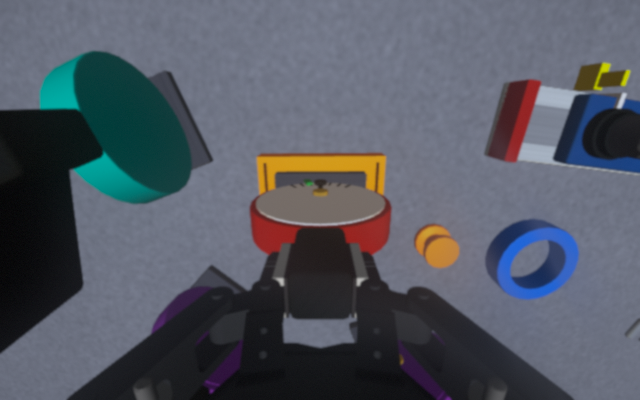

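View pics/s9.png

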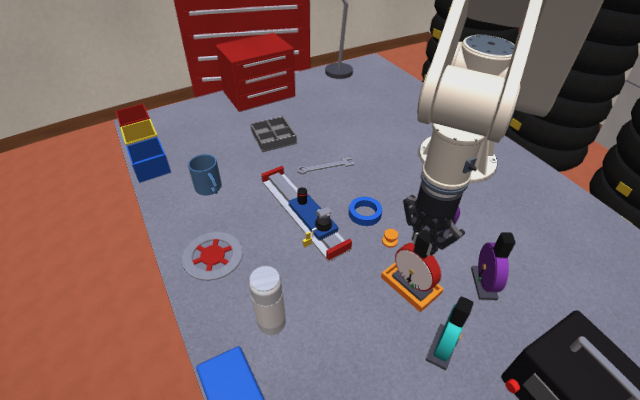

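The handle is gripped (opening 29 mm). Lifting straight out of the tray.

Request:
jog_arm(
  increments="0 0 -0.5 0 0 0 -1;0 0 -1.2 0 0 0 -1;0 0 -2 0 0 0 -1;0 0 -2.5 0 0 0 -1;0 0 -2.5 0 0 0 -1;0 0 -2.2 0 0 0 -1;0 0 -1.2 0 0 0 -1;0 0 0 0 0 0 -1",
)

```text
clock: 13.45
eef_pos: [443.7, 309.8, 258.8]
tcp_rot: [-3.14, -0.003, 0.174]
contact_force: [-0.6, -0.5, -4.6]
opening: 0.347
```

```bash
python3 - <<'E'
from rig import r
from h import *
s=r.sense();print(s['clock'],s['eef_pos'],s['contact_force'])
plan(s,[549.5,80.2,262],[np.pi,0,0.062],16)
E
```

```text
13.45 [443.70966104 309.76698801 258.76029013] [-0.55520534 -0.45034161 -4.58359064]
0.403 1.528 -0.021 -0.000 -0.000 0.007
0.414 1.525 -0.021 -0.000 -0.000 0.007
0.424 1.522 -0.021 -0.000 -0.000 0.007
0.435 1.519 -0.021 -0.000 -0.000 0.007
0.446 1.516 -0.021 -0.000 -0.000 0.007
0.456 1.512 -0.021 -0.000 -0.000 0.007
0.467 1.509 -0.021 -0.000 -0.000 0.007
0.477 1.506 -0.021 -0.000 -0.000 0.007
0.488 1.503 -0.021 -0.000 -0.000 0.007
0.498 1.499 -0.021 -0.000 -0.000 0.007
0.509 1.496 -0.021 -0.000 -0.000 0.007
0.519 1.492 -0.020 -0.000 -0.000 0.007
0.530 1.488 -0.020 -0.000 -0.000 0.007
0.540 1.485 -0.020 -0.000 -0.000 0.007
0.550 1.481 -0.020 -0.000 -0.000 0.007
0.561 1.477 -0.020 -0.000 -0.000 0.007
```

Request:
jog_arm(
  increments="0.3 1 -0.04 0 0 0.007 -1;0.4 1.53 -0.02 0 0 0.007 -1;0.42 1.6 -0.02 0 0 0.007 -1;0.44 1.6 -0.02 0 0 0.007 -1;0.45 1.6 -0.02 0 0 0.007 -1;0.46 1.6 -0.02 0 0 0.007 -1;0.47 1.6 -0.02 0 0 0.007 -1;0.48 1.6 -0.02 0 0 0.007 -1",
)

```text
clock: 14.25
eef_pos: [494.6, 192.1, 257.4]
tcp_rot: [3.141, 0.002, 0.117]
contact_force: [0.2, 0.6, -3.9]
opening: 0.345
```

Request:
jog_arm(
  increments="0.49 1.6 -0.02 0 0 0.007 -1;0.5 1.6 -0.02 0 0 0.007 -1;0.51 1.6 -0.02 0 0 0.007 -1;0.52 1.6 -0.02 0 0 0.007 -1;0.53 1.5 -0.02 0 0 0.007 -1;0.54 1.4 -0.02 0 0 0.007 -1;0.55 1 -0.02 0 0 0.007 -1;0.56 0.4 0 0 0 0.007 -1",
)

```text
clock: 15.05
eef_pos: [547.4, 90.5, 259.9]
tcp_rot: [3.141, 0.0, 0.06]
contact_force: [0.6, -0.0, -4.4]
opening: 0.341
```

Request:
jog_arm(
  increments="0 0 0 0 0 0 -1;0 0 0 0 0 0 -1;0 0 0 0 0 0 -1;0 0 0 0 0 0 -1;0 0 0 0 0 0 -1;0 0 0 0 0 0 -1;0 0 0 0 0 0 -1;0 0 0 0 0 0 -1",
)

```text
clock: 15.85
eef_pos: [546.9, 91.7, 260.1]
tcp_rot: [-3.142, -0.0, 0.062]
contact_force: [1.0, -0.5, -4.3]
opening: 0.344
```

```bash
python3 look.py w10;python3 look.py s10 scene;python3 look.py t10 top; python3 - <<'E'
from h import *
t=cv2.imread('pics/s10.png')
cv2.imwrite('pics/c12.png',cv2.resize(t[130:270,250:400],None,fx=4,fy=4,interpolation=cv2.INTER_CUBIC))
E
```

```text
15.85 [546.9300712   91.74461729 260.11015236] [-3.14159173e+00 -6.52617014e-05  6.18608122e-02] [ 1.04978958 -0.52141095 -4.27493147] 0.3443836785514401
15.9 [546.92527975  91.72694496 260.11574317] [-3.14157773e+00 -3.73337342e-05  6.18077473e-02] [-0.65850502  0.45337625 -4.0439635 ] 0.34114822912500653
15.95 [546.93632423  91.71183342 260.1005327 ] [-3.14156083e+00 -3.97732485e-05  6.17567984e-02] [-0.6196608  -0.10990033 -4.87453208] 0.3466489255078206
```

View pics/c12.png

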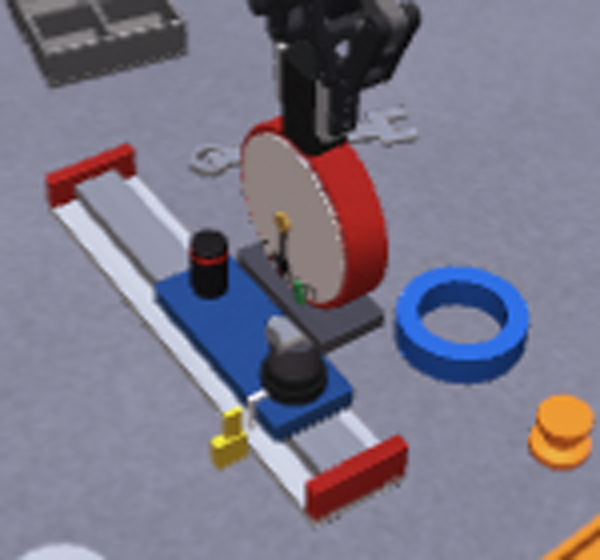

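View pics/w10.png

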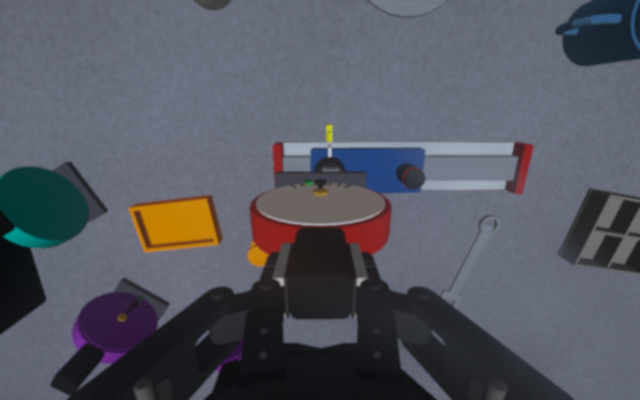

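```bash
python3 - <<'E'
from h import *
import json
t=cv2.imread('pics/s9.png')
a=cv2.resize(t[195:250,290:350],None,fx=8,fy=8,interpolation=cv2.INTER_CUBIC)
t=cv2.imread('pics/w10.png')
b=cv2.resize(t[150:250,240:400],None,fx=4.8,fy=4.8,interpolation=cv2.INTER_CUBIC)
cv2.imwrite('pics/c13.png',a);cv2.imwrite('pics/c14.png',b)
E
```

```text
(no output)
```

View pics/c13.png

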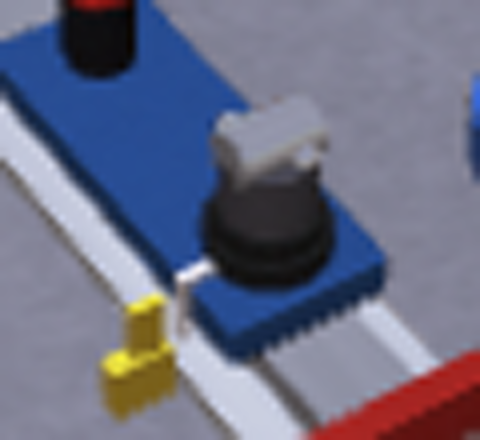

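View pics/c14.png

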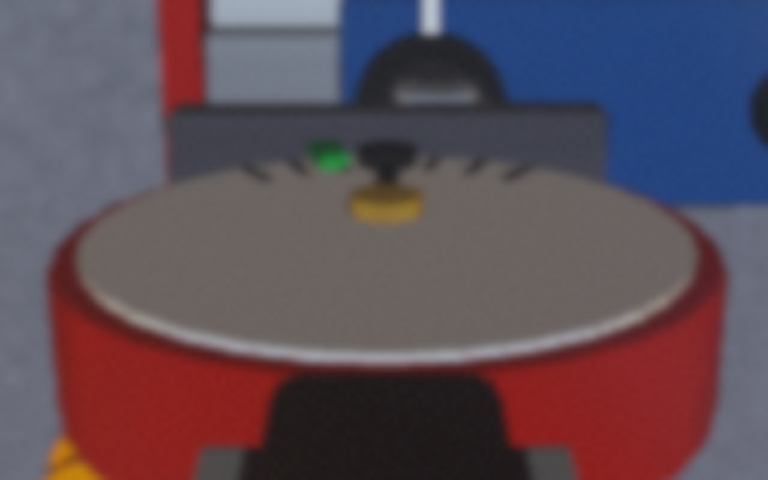

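```bash
python3 - <<'E'
from h import *
import json
cs={k:np.array(v) for k,v in json.load(open('s9.json')).items()}
g=lambda x,y:((x+.5)/8-.5+290,(y+.5)/8-.5+195)
print('scene crest ends',onz(cs,[g(225,118),g(302,97),g(268,112)],100).round(1))
print('pred px for (549.5,80.2) ends', ((proj(cs,[[549.5,80.2,100],[564.5,81.1,100],[534.5,79.3,100]])-[290-.5,195-.5])*8).round())
# scene-based calibration check: blue stripe / clip in same image
print('clip blade top scene',onz(cs,[g(150,300)],44),'knob base?')
c={k:np.array(v) for k,v in json.load(open('w10.json')).items()}
g=lambda x,y:((x+.5)/4.8-.5+240,(y+.5)/4.8-.5+150)
E=onz(c,[g(172,105),g(605,105)],140.8);print(E,np.linalg.norm(E[0]-E[1]))
p=np.array([546.93,91.74,260.11]);q=R.from_euler('xyz',[np.pi,0,.0619])
print('base front edge in tool',q.inv().apply(E-p))
E
```

```text
scene crest ends [[560.5  73.  100. ]
 [535.8  76.5 100. ]
 [547.9  77.1 100. ]]
pred px for (549.5,80.2) ends [[269. 121.]
 [227. 140.]
 [311. 102.]]
clip blade top scene [[591.74089788  82.22966521  44.        ]] knob base?
[[566.37623982 136.35259203 140.8       ]
 [571.76781226  49.18205461 140.8       ]] 87.33711494923783
base front edge in tool [[ 22.16875279 -43.3241966  119.31      ]
 [ 22.1575882   44.01291764 119.31      ]]
```

The base is centred on the tool within 0.3 mm. Moving over the crest and down to just above it.

Request:
jog_arm(
  increments="0.08 0.5 0 0 0 0 -1;0.09 0.66 0 0 0 0 -1;0 0 0.5 0 0 0 -1;0 0 0.8 0 0 0 -1;0 0 0.6 0 0 0 -1;0 0 0.3 0 0 0 -1;0 0 0 0 0 0 -1;0 0 0 0 0 0 -1",
)

```text
clock: 16.8
eef_pos: [549.4, 80.4, 238.0]
tcp_rot: [3.142, 0.0, 0.062]
contact_force: [0.1, 0.4, -4.7]
opening: 0.346
```

```bash
python3 look.py w11;python3 look.py s11 scene; python3 - <<'E'
from h import *
t=cv2.imread('pics/s11.png');w=cv2.imread('pics/w11.png')
a=cv2.resize(t[155:255,280:380],None,fx=4,fy=4,interpolation=cv2.INTER_CUBIC)
b=cv2.resize(w[120:220,240:340],None,fx=4,fy=4,interpolation=cv2.INTER_CUBIC)
cv2.imwrite('pics/c15.png',np.hstack([a,b]))
E
```

```text
16.8 [549.37002783  80.35157411 238.03166612] [3.14156535e+00 1.27479595e-04 6.20181444e-02] [ 0.05967203  0.37277401 -4.71620474] 0.3455150341673577
16.85 [549.50762257  80.36750042 238.25505923] [-3.14154386e+00 -3.13088492e-04  6.19245779e-02] [-0.71454539  0.5556852  -3.67227138] 0.34203948772566284
```

View pics/c15.png

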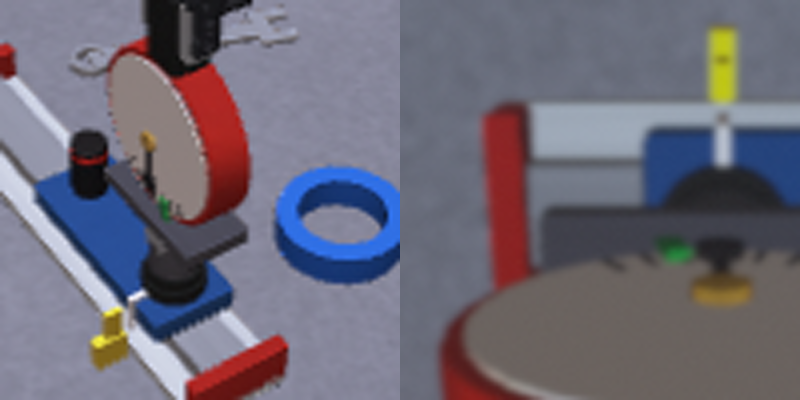

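Request:
jog_arm(
  increments="0 0 0.1 0 0 0 -1;0 0 0.1 0 0 0 -1;0 0 0.1 0 0 0 -1;0 0 0.1 0 0 0 -1;0 0 0.05 0 0 0 -1;0 0 0.05 0 0 0 -1;0 0 0 0 0 0 -1;0 0 0 0 0 0 -1",
)

```text
clock: 17.7
eef_pos: [549.3, 80.3, 233.1]
tcp_rot: [-3.142, 0.0, 0.062]
contact_force: [0.9, -0.2, -4.0]
opening: 0.342
```

Request:
jog_arm(
  increments="0 0 0.05 0 0 0 -1;0 0 0.05 0 0 0 -1;0 0 0.05 0 0 0 -1;0 0 0.05 0 0 0 -1;0 0 0 0 0 0 -1;0 0 0 0 0 0 -1;0 0 0 0 0 0 -1;0 0 0 0 0 0 -1",
)

```text
clock: 18.5
eef_pos: [549.4, 80.2, 231.1]
tcp_rot: [3.142, -0.0, 0.062]
contact_force: [0.4, 0.3, -3.4]
opening: 0.343
```

```bash
python3 look.py w12;python3 look.py s12 scene; python3 - <<'E'
from h import *
t=cv2.imread('pics/s12.png');w=cv2.imread('pics/w12.png')
a=cv2.resize(t[155:255,280:380],None,fx=4,fy=4,interpolation=cv2.INTER_CUBIC)
b=cv2.resize(w[120:220,240:340],None,fx=4,fy=4,interpolation=cv2.INTER_CUBIC)
cv2.imwrite('pics/c16.png',np.hstack([a,b]))
E
```

```text
18.5 [549.37114059  80.24310873 231.08933864] [ 3.14158758e+00 -3.71770874e-05  6.18143311e-02] [ 0.41117536  0.32943418 -3.36122687] 0.3430760737577805
18.55 [549.36522293  80.24154133 231.10157346] [ 3.14157779e+00 -5.52080498e-05  6.18245221e-02] [-0.26380561 -0.51105603 -4.19896563] 0.33917739949836917
```

View pics/c16.png

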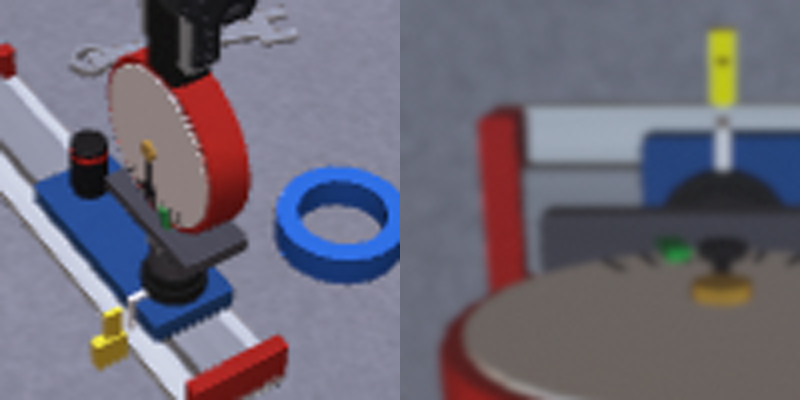

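Request:
jog_arm(
  increments="0 0 0.05 0 0 0 -1;0 0 0.05 0 0 0 -1;0 0 0.05 0 0 0 -1;0 0 0.05 0 0 0 -1;0 0 0 0 0 0 -1;0 0 0 0 0 0 -1;0 0 0 0 0 0 -1;0 0 0 0 0 0 -1",
)

```text
clock: 19.4
eef_pos: [549.4, 80.3, 229.1]
tcp_rot: [-3.142, -0.0, 0.062]
contact_force: [-0.8, 0.5, -1.7]
opening: 0.345
```

Request:
jog_arm(
  increments="0 0 0.05 0 0 0 -1;0 0 0.05 0 0 0 -1;0 0 0.05 0 0 0 -1;0 0 0.05 0 0 0 -1;0 0 0 0 0 0 -1;0 0 0 0 0 0 -1;0 0 0 0 0 0 -1;0 0 0 0 0 0 -1",
)

```text
clock: 20.2
eef_pos: [549.4, 80.3, 227.2]
tcp_rot: [-3.142, -0.0, 0.062]
contact_force: [-0.9, 0.2, 0.9]
opening: 0.342
```

```bash
cat > ptr.py <<'E'
from h import *
import json,sys
def meas(n,p,q,scale=7):
    c={k:np.array(v) for k,v in json.load(open(n+'.json')).items()}
    t=cv2.imread(f'pics/{n}.png');T=t.astype(int)
    m=((T[...,1]-T[...,2]>20)&(T[...,1]-T[...,0]>15)).astype(np.uint8)
    pv=proj(c,[p+q.apply([13,0,130.7-66])])[0].astype(int)
    k=np.zeros_like(m);k[pv[1]-30:pv[1]+30,pv[0]-30:pv[0]+30]=m[pv[1]-30:pv[1]+30,pv[0]-30:pv[0]+30]
    ys,xs=np.nonzero(k);w=(T[...,1]-np.maximum(T[...,2],T[...,0]))[ys,xs];g=np.array([(xs*w).sum()/w.sum(),(ys*w).sum()/w.sum()])
    def toplane(px,x):
        o,d=ray(c,px);o=q.inv().apply(o-p);d=q.inv().apply(d[0]);P=o+d*((x-o[0])/d[0]);return np.array([-P[1],130.7-P[2]-66]) # gauge y, z about pivot
    G=toplane(g,15)
    print(n,'green px',g,'n',len(xs),'yz',G,'ang',np.arctan2(G[0],-G[1]),'pivot px',pv)
    x0,y0=pv[0]-25,pv[1]-25
    cv2.imwrite(f'pics/{n}_z.png',cv2.resize(t[y0:y0+50,x0:x0+50],None,fx=11,fy=11,interpolation=cv2.INTER_CUBIC));print('crop origin',x0,y0)
    return toplane
if __name__=='__main__':
    q=R.from_euler('xyz',[np.pi,0,.0619])
    for n,p in(('w10',[546.93,91.74,260.11]),('w12',[549.37,80.24,231.09]),('s12',[549.37,80.24,231.09]),('s10',[546.93,91.74,260.11])): meas(n,np.array(p),q)
E
python3 ptr.py
```

```text
w10 green px [308.59003115 182.80062305] n 41 yz [ 10.71964935 -39.09730421] ang 0.267602525841982 pivot px [320 198]
crop origin 295 173
w12 green px [308.56100629 182.79559748] n 41 yz [ 10.7314446  -39.14263044] ang 0.2675875029249271 pivot px [320 198]
crop origin 295 173
s12 green px [320.6167147  208.63400576] n 9 yz [ 11.10372754 -45.62819672] ang 0.23871230362117138 pivot px [318 191]
crop origin 293 166
s10 green px [324.35362998 202.35128806] n 12 yz [ 11.61833412 -45.17864244] ang 0.2517100879828403 pivot px [322 184]
crop origin 297 159
```

View pics/s12_z.png

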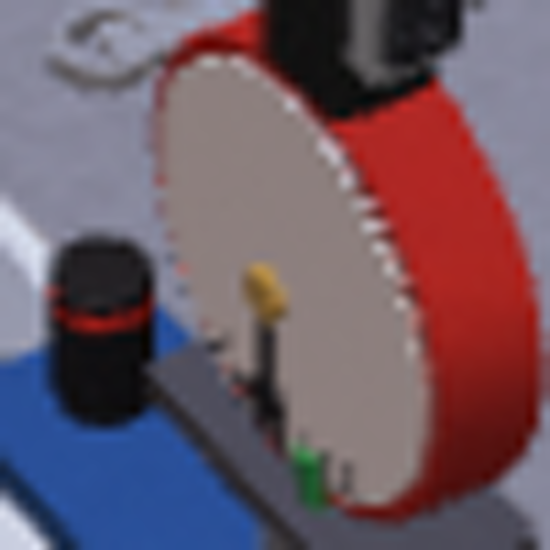

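View pics/w12_z.png

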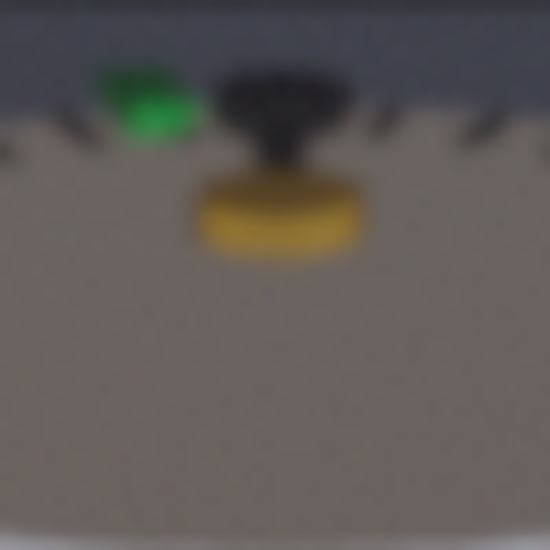

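Request:
jog_arm(
  increments="0 0 -0.15 0 0 0 -1;0 -0.261 0.003 -0.02 0 0 -1;0 -0.261 0.003 -0.02 0 0 -1;0 -0.261 0.003 -0.02 0 0 -1;0 -0.261 0.003 -0.02 0 0 -1;0 -0.261 0.003 -0.02 0 0 -1;0 0 0 0 0 0 -1;0 0 0 0 0 0 -1",
)

```text
clock: 21.0
eef_pos: [548.5, 93.7, 227.8]
tcp_rot: [3.042, 0.0, 0.063]
contact_force: [0.3, 0.5, -0.5]
opening: 0.346
```

Request:
jog_arm(
  increments="0 -0.261 -0.01 -0.02 0 0 -1;0 -0.261 -0.01 -0.02 0 0 -1;0 -0.261 0.003 -0.02 0 0 -1;0 -0.261 0.003 -0.02 0 0 -1;0 -0.261 0.003 -0.02 0 0 -1;0 -0.261 0.003 -0.02 0 0 -1;0 -0.261 0.003 -0.02 0 0 -1;0 0 0 0 0 0 -1",
)

```text
clock: 21.8
eef_pos: [547.4, 111.8, 224.8]
tcp_rot: [2.9, 0.0, 0.063]
contact_force: [1.4, -1.1, -0.9]
opening: 0.343
```

Request:
jog_arm(
  increments="0 0 0 0 0 0 -1;0 0 0 0 0 0 -1;0 0 0 0 0 0 -1;0 0 0 0 0 0 -1;0 0 0 0 0 0 -1;0 0 0 0 0 0 -1;0 0 0 0 0 0 -1;0 0 0 0 0 0 -1",
)

```text
clock: 22.6
eef_pos: [547.5, 111.2, 225.1]
tcp_rot: [2.902, -0.0, 0.062]
contact_force: [-0.6, 2.1, -0.8]
opening: 0.341
```

```bash
python3 look.py w13;python3 look.py s13 scene; cat > m13.py <<'E'
from ptr import *
from rig import r
import sys
n=sys.argv[1];p,q=pose(r.sense());print('base',p+q.apply([0,0,130.7]))
meas('w'+n,p,q);meas('s'+n,p,q)
E
python3 m13.py 13
```

```text
22.6 [547.4643391  111.20026471 225.07672631] [ 2.90160110e+00 -8.41444430e-05  6.17587506e-02] [-0.61307944  2.11442953 -0.81049381] 0.34144176992725467
22.65 [547.46189417 111.20545144 225.06619986] [ 2.90157862e+00 -4.27544273e-05  6.18118449e-02] [ 0.4454329   2.58924937 -1.17949237] 0.3446879280052544
base [549.38706697  80.21393561  98.12240258]
w13 green px [nan nan] n 0 yz [nan nan] ang nan pivot px [320 198]
crop origin 295 173
s13 green px [321.64214047 211.57525084] n 9 yz [ 11.21241452 -46.02504121] ang 0.23896077656202228 pivot px [322 196]
crop origin 297 171ptr.py:9: RuntimeWarning: invalid value encountered in scalar divide
  ys,xs=np.nonzero(k);w=(T[...,1]-np.maximum(T[...,2],T[...,0]))[ys,xs];g=np.array([(xs*w).sum()/w.sum(),(ys*w).sum()/w.sum()])
```

View pics/s13_z.png

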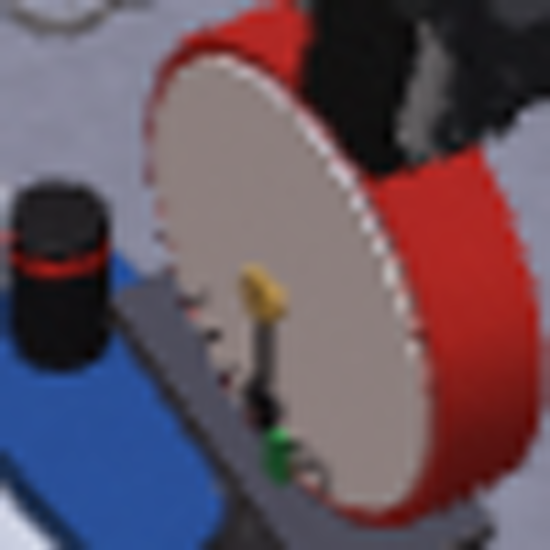

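View pics/w13_z.png

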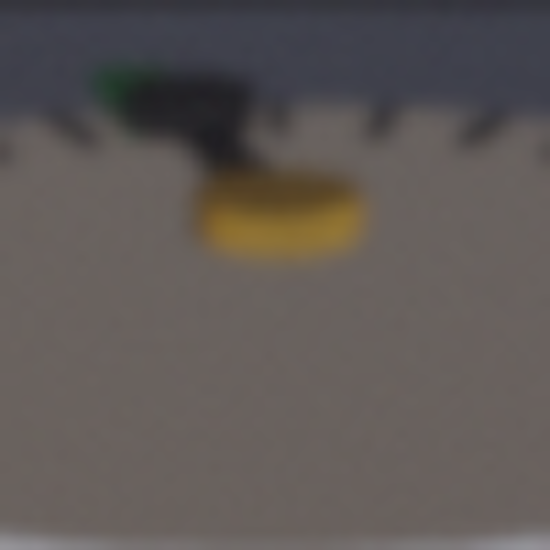

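```bash
cat > m14.py <<'E'
from ptr import *
q=R.from_euler('xyz',[np.pi,0,.0619]);p=np.array([549.37,80.24,231.09])
tp=meas('w12',p,q)
g=lambda x,y,X=295,Y=173:((x+.5)/11-.5+X,(y+.5)/11-.5+Y)
t=cv2.imread('pics/w12.png').astype(int)
ex=t[...,1]-np.maximum(t[...,2],t[...,0])
print(ex[177:187,302:316])
for x in(13.5,14.5,15.5):
    for px in (g(160,115),g(160,105)):
        G=tp(px,x);print(x,G,np.arcsin(G[0]/46),np.arctan2(G[0],-G[1]))
print('tip0',tp(g(283,100),19))
q2=R.from_euler('xyz',[2.9016,0,.0618]);p2=np.array([547.46,111.2,225.08])
E
python3 m14.py; python3 - <<'E'
from h import *
cv2.imwrite('pics/cmp.png',0*np.zeros((2,2,3)))
# scene: ray to gauge plane for pivot, tip, green in s12, s13
import json
for n,p,e,pts in(('s12',[549.37,80.24,231.09],[np.pi,0,.0619],dict(gr=(310,475),tip=(266,400),cr=(293,166))),('s13',[547.46,111.2,225.08],[2.9016,0,.0618],dict(gr=(279,455),tip=(262,408),cr=(297,171)))):
    c={k:np.array(v) for k,v in json.load(open(''+n+'.json')).items()};q=R.from_euler('xyz',e);cr=pts['cr']
    for k,x in(('gr',14.5),('tip',19)):
        px=((pts[k][0]+.5)/11-.5+cr[0],(pts[k][1]+.5)/11-.5+cr[1])
        o,d=ray(c,px);o=q.inv().apply(o-np.array(p));d=q.inv().apply(d[0]);P=o+d*((x-o[0])/d[0]);y,z=-P[1],130.7-P[2]-66
        print(n,k,y,z,np.arctan2(y,-z))
E
```

```text
w12 green px [308.56100629 182.79559748] n 41 yz [ 10.7314446  -39.14263044] ang 0.2675875029249271 pivot px [320 198]
crop origin 295 173
[[-11 -10  -9 -10  -8  -9 -10  -9  -9 -10 -11 -11 -10 -11]
 [ -9  -8  -5  -4  -3  -3  -3  -4  -6  -9 -10 -11 -11 -10]
 [ -8  -5   2   8   8  10  11   8   2  -4  -9 -11  -9  -8]
 [ -8  -1   9  18  21  22  22  20  14   5  -3  -8  -8  -7]
 [ -7   0  11  21  27  32  35  35  31  23  10   0  -4  -4]
 [ -7  -1   9  22  35  46  52  54  52  46  30  13   2  -2]
 [ -4  -1   6  19  40  57  66  67  65  56  38  18   3  -2]
 [ -3  -3  -1  12  35  54  61  62  58  48  29   8  -1  -3]
 [ -5  -5  -4   5  21  34  40  38  34  24   8  -1  -4  -5]
 [ -6  -6  -6  -3   3   8   9   8   4   1  -5  -6  -7  -6]]
13.5 [ 10.43760043 -43.96848523] 0.2288979509843257 0.23307398616763625
13.5 [ 10.55861103 -47.27944241] 0.2315999230138913 0.21971816325786006
14.5 [ 10.28994609 -40.2699105 ] 0.22560336716193793 0.25017133395600905
14.5 [ 10.40917811 -43.5322041 ] 0.2282635734952912 0.2347074719244625
15.5 [ 10.14229175 -36.57133578] 0.22231127264032657 0.27053016588829615
15.5 [ 10.25974518 -39.7849658 ] 0.22492980790992884 0.252381230538437
tip0 [ -0.05288584 -28.20731335]
s12 gr 10.828461388598157 -46.4403192929355 0.22907645879008912
s12 tip 0.4770065302665216 -30.400733402755293 0.01568933828243717
s13 gr 11.861587021203889 -46.95972763760852 0.24741540960463024
s13 tip 7.896855784409581 -30.954472185863608 0.2497840938473722[ WARN:0@0.447] global loadsave.cpp:1063 imwrite_ Unsupported depth image for selected encoder is fallbacked to CV_8U.
```

```bash
python3 - <<'E'
from h import *
import json
c={k:np.array(v) for k,v in json.load(open('w12.json')).items()}
q=R.from_euler('xyz',[np.pi,0,.0619]);p=np.array([549.37,80.24,231.09])
def pr(x,r,a):
    y=r*np.sin(a);z=66-r*np.cos(a)
    P=proj(c,[p+q.apply([x,-y,130.7-z])])[0];return ((P-[295,173]+.5)*11-.5).round(1)
for r in(25,30,35,40):print('ptr',r,pr(19,r,0),pr(19,r,.24))
for m in(.22,.24,.26,.28,.3):print('mark',m,[pr(x,r,m) for x,r in((13,46),(15,46),(15,54))])
E
```

```text
ptr 25 [282.4 110.4] [207.  112.8]
ptr 30 [282.3  94.3] [193.6  97. ]
ptr 35 [282.2  78.8] [180.6  81.9]
ptr 40 [282.1  63.8] [168.1  67.2]
mark 0.22 [array([165.1, 117.8]), array([164.8,  95.2]), array([148.1,  72.6])]
mark 0.24 [array([154.6, 118.5]), array([154.3,  95.9]), array([136.1,  73.3])]
mark 0.26 [array([144.1, 119.2]), array([143.8,  96.6]), array([124. ,  74.1])]
mark 0.28 [array([133.6, 119.9]), array([133.3,  97.3]), array([112. ,  74.9])]
mark 0.3 [array([123.2, 120.7]), array([122.8,  98.1]), array([100.1,  75.8])]
```

```bash
python3 - <<'E'
from h import *
w=cv2.imread('pics/w13.png')
s=cv2.imread('pics/s13.png')
a=cv2.resize(s[150:260,280:390],None,fx=4,fy=4,interpolation=cv2.INTER_CUBIC)
b=cv2.resize(w[110:190,200:280],None,fx=5.5,fy=5.5,interpolation=cv2.INTER_CUBIC)
cv2.imwrite('pics/c20.png',np.hstack([a[:440,:390],b[:440,:400]]));cv2.imwrite('pics/w13b.png',w)
E
```

```text
(no output)
```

View pics/w13b.png

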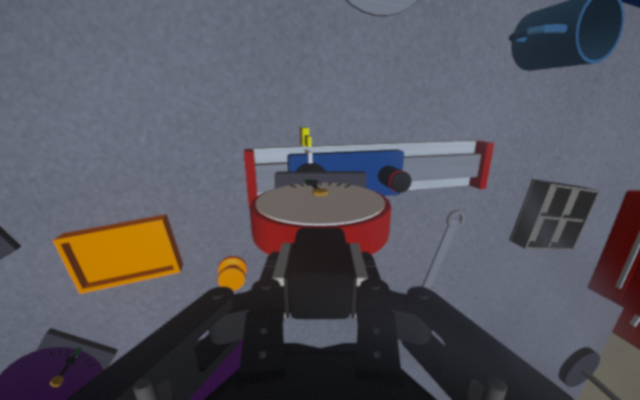

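View pics/c20.png

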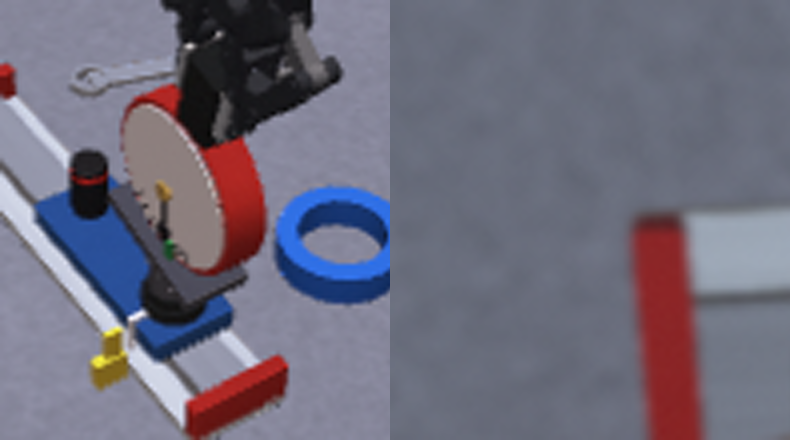

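Request:
jog_arm(
  increments="0 0 0 0 0 0 -1;0 0 0 0 0 0 -1;0 0 0 0 0 0 -1;0 0 0 0 0 0 -1;0 0 0 0 0 0 -1;0 0 0 0 0 0 -1;0 0 0 0 0 0 -1;0 0 0 0 0 0 -1",
)

```text
clock: 23.5
eef_pos: [547.4, 111.2, 225.1]
tcp_rot: [2.902, 0.0, 0.062]
contact_force: [-0.2, 2.5, -1.7]
opening: 0.341
```

```bash
python3 look.py w15;python3 look.py s15 scene; python3 - <<'E'
from h import *
a=cv2.imread('pics/s9.png',0).astype(np.float32);b=cv2.imread('pics/s15.png',0).astype(np.float32)
H=cv2.imread('pics/s9.png')
for nm,(x0,x1,y0,y1) in dict(knob=(294,312,184,212),stripe=(308,320,226,240)).items():
    t=a[y0:y1,x0:x1];r=cv2.matchTemplate(b[y0-4:y1+4,x0-4:x1+4],t,cv2.TM_CCOEFF_NORMED);print(nm,cv2.minMaxLoc(r)[1],cv2.minMaxLoc(r)[3],r[3:6,3:6].round(3).tolist())
# stripe vs clip in w15
import json
c={k:np.array(v) for k,v in json.load(open('w15.json')).items()}
w=cv2.imread('pics/w15.png');cv2.imwrite('pics/c21.png',cv2.resize(w[120:200,280:340],None,fx=7,fy=7,interpolation=cv2.INTER_CUBIC))
E
```

```text
23.5 [547.43294527 111.20615264 225.05192706] [2.90156787e+00 1.17104597e-05 6.17858282e-02] [-0.21880892  2.49135595 -1.74305114] 0.3408604744479489
23.55 [547.45556708 111.2276819  225.07744045] [ 2.90157461e+00 -8.46967647e-05  6.18293053e-02] [ 0.20493382  1.9846972  -0.43207172] 0.3444337966471654
knob 0.9899827241897583 (4, 4) [[0.8759999871253967, 0.9399999976158142, 0.8619999885559082], [0.9010000228881836, 0.9900000095367432, 0.8999999761581421], [0.8410000205039978, 0.9330000281333923, 0.8629999756813049]]
stripe 0.9998841285705566 (4, 4) [[0.7419999837875366, 0.7950000166893005, 0.628000020980835], [0.7990000247955322, 1.0, 0.8090000152587891], [0.5830000042915344, 0.7839999794960022, 0.7459999918937683]]
```

View pics/c21.png

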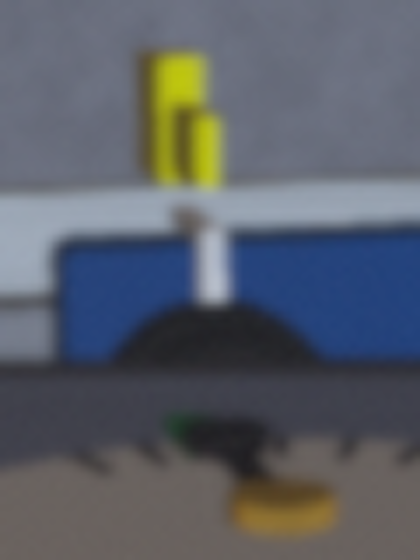

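```bash
python3 -c "
from rig import r
print(r.sense()['clock']);print(r.sign_off())"
```

```text
23.6
the job is handed in; nothing more can be done
None
```

I handed the job in at 23.6 s. The arm is still holding the gauge upright on the stud, rocked 0.24 rad so its pointer sits on the green mark.

- **Carriage:** I slid it by its knob. My first stop was about 1.2 mm short, so I gripped the knob again and nudged it. Seen straight on, the white stripe and the yellow clip then agreed within about 0.2 mm. A picture match just before hand-in showed the carriage had not moved since.
- **Gauge:** I took it out of the tray by the handle, centred it on the stud to about 1–2 mm and pressed it upright with up to about 5 N. I then eased the pressure to about 3 N before rocking it.
- **Pointer:** The arm held steady at 0.24 rad. Estimates of the mark's angle ranged from 0.22 to 0.27 rad. The ones I trust most put it at 0.23 to 0.25, so the pointer should be within about 0.01 rad. The pointer's weight partly hides the mark in the wrist camera, so I could not confirm a closer match.
- **Forces at the end:** The gauge presses on the stud with about 3 N. There is a 2–2.5 N sideways force along the rail, below the carriage's 6 N drag.

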